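# Empty the labelling machine's catch tray and set it up for the next batch

### The job

Collect all the finished cartons from the labelling machine's catch tray into the grey tote, every one resting on the tote's floor and none on top of another. When the tray is empty, reset the width dial to the brass mark clip by its bar knob: the screw has backlash, so back the dial off anticlockwise to at least 15 degrees short of the mark and then come up to the mark clockwise, leaving the play taken up that way. Last, push the toggle lever fully over to run (away from the robot); do not shift the brass clip, and leave the bottle, jar and tape alone.

Things in the scene. Friction and masses are not known exactly. Their poses are not given: they have to be found in the camera images.
- carton0: one finished carton, origin at its middle (up to six, carton0 to carton5; absent ones read None): a rigid sealed white carton with a blue band round one end, 70 x 40 x 40 mm, 0.06 to 0.13 kg; x along its 70 mm length. At the start it lies in the catch tray, length roughly along the tray's x
- carton1: one finished carton, origin at its middle (up to six, carton0 to carton5; absent ones read None): a rigid sealed white carton with a blue band round one end, 70 x 40 x 40 mm, 0.06 to 0.13 kg; x along its 70 mm length. At the start it lies in the catch tray, length roughly along the tray's x
- carton2: one finished carton, origin at its middle (up to six, carton0 to carton5; absent ones read None): a rigid sealed white carton with a blue band round one end, 70 x 40 x 40 mm, 0.06 to 0.13 kg; x along its 70 mm length. At the start it lies in the catch tray, length roughly along the tray's x
- carton3: one finished carton, origin at its middle (up to six, carton0 to carton5; absent ones read None): a rigid sealed white carton with a blue band round one end, 70 x 40 x 40 mm, 0.06 to 0.13 kg; x along its 70 mm length. At the start it lies in the catch tray, length roughly along the tray's x
- carton4: one finished carton, origin at its middle (up to six, carton0 to carton5; absent ones read None): a rigid sealed white carton with a blue band round one end, 70 x 40 x 40 mm, 0.06 to 0.13 kg; x along its 70 mm length. At the start it lies in the catch tray, length roughly along the tray's x
- carton5: one finished carton, origin at its middle (up to six, carton0 to carton5; absent ones read None): a rigid sealed white carton with a blue band round one end, 70 x 40 x 40 mm, 0.06 to 0.13 kg; x along its 70 mm length. At the start it lies in the catch tray, length roughly along the tray's x
- machine: the white labelling machine, fixed to the table. Origin: centre of the underside of its steel catch tray, at table height. Tray: 240 mm along x, 310 mm along y outside, floor 4 mm thick, walls 5 mm thick with rims 24 mm high. To the tray's +y side is a control ledge 60 mm high (x -165 to 80 mm, y 175 to 300 mm) with the dial and the lever; next to it, at x 105 to 185 mm, a sloping steel chute up to 110 mm high; the 290 mm tall tower begins at y 345 mm (x -155 to 195 mm)
- tote: the loose open grey tote, 220 (x) x 250 (y) x 60 (high) mm outside, walls and floor 5 mm thick, 0.9 kg. Origin: centre of its underside, z up
- dial (a joint): angle of the width dial (rad), growing clockwise seen from above, range 0 to 3.3: an aluminium disc 96 mm across, 11 mm thick, on the ledge, with a black pointer line at its rim; vertical axis. It stays where it is left (friction 0.12 N m). It carries the knob, through play
- knob (a joint): angle of the knob relative to the dial (rad), clockwise positive: the backlash. It has free play between stops at -0.15 and +0.15; only against a stop does it drag the dial along (at +0.15 when turning clockwise). It stays where it is left
- clip (a joint): angle of the brass mark clip on the same scale as joint dial: the dial is on the mark when both values are equal. The clip is stiff and stays put: it is not to be moved
- knob_grip (a point): on the dial's vertical axis, at the height to grip the black bar knob: a bar 62 mm long (its x), 14 mm thick (its y), 36 mm high, standing on the dial; the bar's top is 14 mm above this point and its bottom (5 mm over the dial face) 22 mm below
- dial_tip (a point): outer end of the dial's pointer, 52 mm from the axis
- clip_tip (a point): the mark: the inner end of the brass clip beside the dial's rim, 52 mm from the axis; the clip (14 x 9 x 12 mm) stands just outside the dial. Its x points outwards from the axis, its y anticlockwise (seen from above)
- lever (a joint): angle of the black toggle lever (rad): 0 = hold (leaning to the machine's -x, towards the robot), 1.0 = run (leaning over to the machine's +x, away from the robot). It stays where it is left; it is light to push
- lever_tip (a point): the centre of the black ball, 26 mm across, at the tip of the toggle lever; the lever is a 10 mm rod, 75 mm from hinge to ball, hinged 22 mm above the ledge on a grey block 70 (x) x 50 (y) x 25 mm high, leaning about 0.5 rad either way, in the machine's x-z plane
- amber_bottle: bystander, to be left alone: an amber bottle, 56 mm across and 130 mm tall; origin at the centre of its underside
- jar: bystander, to be left alone: a white jar, 64 mm across and 75 mm tall; origin at the centre of its underside
- tape: bystander, to be left alone: a roll of clear tape lying flat, 90 mm across and 45 mm tall; origin at the centre of its underside
There are look-alikes about, which are no part of the job. What is shaped like the carton3 but red is not meant.

How it is judged (in metres and radians):
On the way, in this order (a step that is already met when the one before it is completed fails the run):
1. all cartons are in the tote, on its floor (x of carton0 in the frame of tote between -0.105 and 0.105 m and y of carton0 in the frame of tote between -0.12 and 0.12 m and z of carton0 in the frame of tote between 0.01 and 0.044 m and x of carton1 in the frame of tote between -0.105 and 0.105 m and y of carton1 in the frame of tote between -0.12 and 0.12 m and z of carton1 in the frame of tote between 0.01 and 0.044 m and x of carton2 in the frame of tote between -0.105 and 0.105 m and y of carton2 in the frame of tote between -0.12 and 0.12 m and z of carton2 in the frame of tote between 0.01 and 0.044 m and x of carton3 in the frame of tote between -0.105 and 0.105 m and y of carton3 in the frame of tote between -0.12 and 0.12 m and z of carton3 in the frame of tote between 0.01 and 0.044 m and x of carton4 in the frame of tote between -0.105 and 0.105 m and y of carton4 in the frame of tote between -0.12 and 0.12 m and z of carton4 in the frame of tote between 0.01 and 0.044 m and x of carton5 in the frame of tote between -0.105 and 0.105 m and y of carton5 in the frame of tote between -0.12 and 0.12 m and z of carton5 in the frame of tote between 0.01 and 0.044 m), for 0.2 s.
2. the dial is backed off anticlockwise, its pointer at least 10 mm (about 11 degrees) short of the mark (y of dial_tip in the frame of clip_tip above 0.01 m), for 0.1 s.
3. the dial pointer is on the mark with the play taken up clockwise (horizontal distance between dial_tip and clip_tip below 0.004 m and value of joint knob above 0.07 rad), for 0.2 s.
4. the lever is over at run (value of joint lever above 0.85 rad), for 0.2 s.
At the end, for the whole second after the job is handed in: Every carton present is at rest in the tote, on its floor (middle less than 44 mm above the tote's underside), the tote standing level within 0.1 rad; the dial pointer's tip is within 4 mm of the mark and the knob's play is taken up clockwise (joint knob above 0.07); the lever is past 0.85 (all of step 1 and all of step 3 and linear speed of each of carton0, carton1, carton2, carton3, carton4, carton5 below 0.03 m/s and angle between tote's own z axis and vertical below 0.1 rad and value of joint lever above 0.85 rad); the robot touches nothing.
It fails at once if a bystander (bottle, jar or tape) is moved by more than 40 mm or tipped over (distance of any of amber_bottle, jar, tape from where it was at the start of the episode above 0.04 m or angle between any of amber_bottle, jar, tape's own z axis and vertical above 0.6 rad).
It fails at once if the brass clip is shifted by more than 6 mm (distance of clip_tip from where it was at the start of the episode above 0.006 m).
Of carton0, carton1, carton2, carton3, carton4, carton5 only 4 to 6 are there at a start; the rules pass over those that are not, and their reading is None.
At some moment in a run one of carton0, carton1, carton2, carton3, carton4, carton5 may be knocked a few centimetres aside while the robot is not near it.
Once in a run the grip may slacken for a moment while it holds something.
It also fails if it takes over 208 s, if anything falls off the work surface, if the arm or the gripper's body presses on something with over 40 N, if the wrist force passes 120 N, or if a joint passes its speed limit or range.

### The arm

A 6-joint arm with a two-finger parallel gripper is mounted at the origin on the work surface. World frame = base frame: x ahead of the robot, y to its left, z up, the work surface at z = 0. Lengths are in mm, angles in rad, forces in N, time in s.
With the tool pointing down it reaches from about 400 to 925 mm from the base axis. Payload 12.5 kg.
Tool frame: the origin (TCP) lies midway between the tips of the shut fingers; the grasp point (between the pads) lies env.grasp_offset behind it (env.grasp_offset is the distance from the TCP to the grasp point, in mm); x points along the fingers, y is the direction in which the jaws open and shut, and the axes are right-handed (so a half turn about x gives the same grasp; the last joint's range is limited). The gripper opens to 95 mm and grips with 3 to 60 N. Pads are 20 mm wide; open, the fingers measure 119 mm over their backs; the gripper's body (75 mm by 180 mm) begins 59 mm behind the grasp point.
Start: joints at [1.228, 0.491, 1.559, -0, 1.092, -0.106], TCP at [146.602, 607.581, 214.661] pointing down, gripper open.
Joint ranges: [-3.1, 3.1], [-0.84, 2.19], [0.05, 2.79], [-1.13, 4.28], [0.06, 2.93], [-2.69, 2.69]. Speed limits (rad/s): [2.22, 2.22, 2.79, 3.14, 3.14, 3.14].

### API

Orientations are given as [roll, pitch, yaw] about the fixed x, y, z axes, in that order (R = Rz(yaw) Ry(pitch) Rx(roll)).
In Python, from cell import env gives the robot as it stands.
- The arm moves only by the tool apply_moves, never from a script. Its arguments are lists of equal length, an entry for each row: "offset": the shift along the world's x, y, z in units of 25 mm (1.0 is 25 mm), a list of three; "yaw": the turn about the world's z in units of 6 degrees (1.0 is 6 degrees); "jaw": the closure, from -1 (fully open) to 1 (shut), so that 0 is half open. A call has 1 to 20 rows; each row is the pose to reach, as a shift and turn from the pose measured when the call began; what a row does not reach only later rows make up. A row lasts 1/8 s, in which the tool goes at most 62.5 mm and 10.7 degrees, less where a joint would pass 70% of its speed; a pose out of reach is approached as far as the arm can. A call with a gripper value outside its range is refused whole. The fingers move at their own pace and stop on an object; the grip force is fixed at half the most. Time passes only in rows, so rows that repeat a pose let the fingers close. It gives the time, the measured TCP pose, the force and the opening at its end, in the units of the state.
- env.state(): the state, without advancing time (a new reading comes with each control period).
- env.read_camera(name): name is "side" or "top"; returns a dict with "frame" (480x640x3 uint8, red, green, blue), "fx", "fy", "cx", "cy" (pixels), "xyz" and "rotation" of the camera in the world. Camera axes: x right, y down, z forward; pixel columns grow to the right and rows downward; lengths in mm; the calibration is good to about 2 mm. A picture is of the moment at which its call begins. There is no depth.
- env.job_done(): hands the job in, once; it reports no verdict.
The state is a dict: "t": time; "joints": joint angles; "qvel": joint speeds; "tau": joint torques, N m; "eef_pos": TCP position; "tcp_rot": TCP orientation; "ft_force": force on the tool from outside, world axes, zero at the start; "moment": the same for the moment, N m; "opening": opening from 0.0 (shut) to 1.0 (fully open).
Only numpy, scipy, OpenCV 4.12 (cv2) and the standard library are available. Lean on these libraries where they do the work, as an engineer would, in place of code of your own. Each camera call takes 0.05 s, during which the arm holds its last target.

## Working session

There is one attempt and no reset: what is moved stays moved. The work goes in short steps, Python scripts to look and compute and a tool call to move; the robot and the scene stay as the last step left them, time stands still between calls to the robot, and variables do not carry over. Pictures are saved under pics/ and viewed, and the job is handed in when it is done.

Besides the shell and the picture viewer there is one more tool, called as name(argument=value, ...), one argument or row to a line, values as JSON. apply_moves: Moves the arm, as the interface text tells. Its arguments: {"type":"object","properties":{"offset":{"type":"array"},"yaw":{"type":"array"},"jaw":{"type":"array"}},"required":["offset","yaw","jaw"]}

```bash
ls; mkdir -p pics
cat > h.py <<'E'
from cell import env
import cv2, numpy as np
def snap(name, out):
    c=env.read_camera(name)
    cv2.imwrite(out, cv2.cvtColor(c["frame"],cv2.COLOR_RGB2BGR)); return c
def ray(c,u,v,z):
    d=np.array([(u-c["cx"])/c["fx"],(v-c["cy"])/c["fy"],1.0]); d=np.array(c["rotation"])@d
    o=np.array(c["xyz"]); return o+d*(z-o[2])/d[2]
def proj(c,p):
    q=np.array(c["rotation"]).T@(np.array(p,float)-np.array(c["xyz"])); return c["fx"]*q[0]/q[2]+c["cx"],c["fy"]*q[1]/q[2]+c["cy"]
E
python3 - <<'E'
from h import *
for n in("top","side"):
    c=snap(n,f"pics/{n}0.png"); print(n,{k:c[k] for k in c if k!="frame"})
print(env.state(), env.grasp_offset)
E
```

```text
pics
top {'fx': 508.40653565061467, 'fy': 508.40653565061467, 'cx': 319.6685987834113, 'cy': 235.82021985810619, 'xyz': array([ 364.33197728,    8.95048921, 1171.32265944]), 'rotation': array([-3.01468726e+00, -5.89147919e-06, -1.54808141e+00])}
side {'fx': 469.9985855616616, 'fy': 469.9985855616616, 'cx': 317.2906801237668, 'cy': 243.1278686523474, 'xyz': array([  95.54506764, -351.27970506,  793.35649661]), 'rotation': array([-2.47743323,  0.01560066, -0.81625346])}
{'t': 0.1, 'joints': array([ 1.22837884e+00,  4.91480990e-01,  1.55937028e+00, -1.85991620e-05,
        1.09170370e+00, -1.05585272e-01]), 'qvel': array([ 1.97331684e-04, -2.11903004e-03, -6.02303172e-04, -1.87851775e-04,
        3.05355910e-04,  8.59540025e-06]), 'tau': array([ 3.17791390e-03, -6.13624477e+01, -2.58609313e+01,  6.94798795e-02,
        4.69392515e-02, -6.93671313e-05]), 'eef_pos': array([146.54356204, 607.36366993, 214.13782583]), 'tcp_rot': array([-1.65924047,  1.56983386, -1.8960641 ]), 'ft_force': array([-0.14814543,  0.3210316 ,  0.10285367]), 'moment': array([ 0.00702742,  0.01479799, -0.02024643]), 'opening': 1.0008882017744865} 18.8
```

View pics/top0.png

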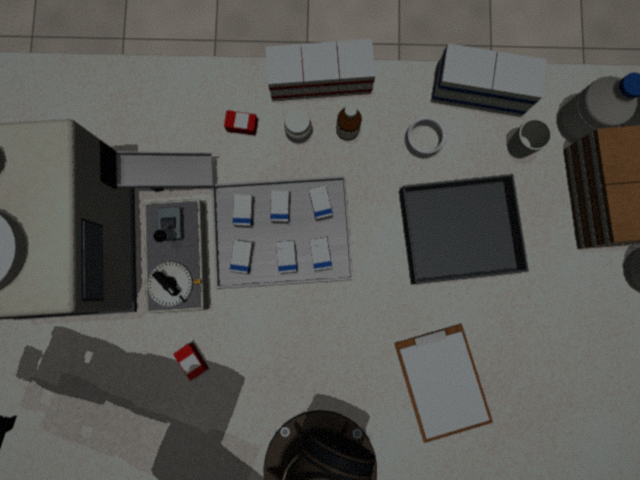

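View pics/side0.png

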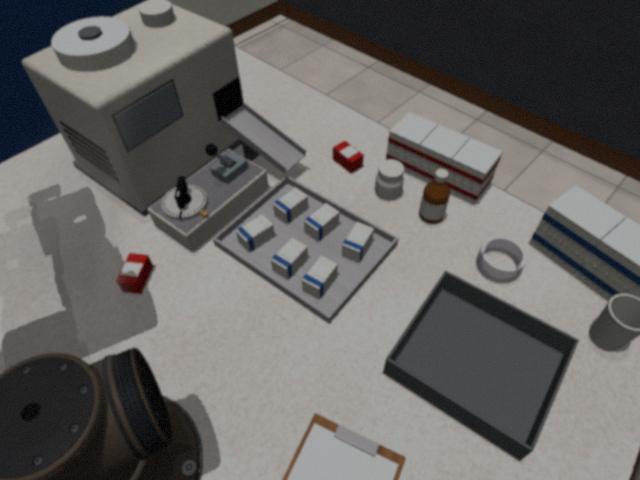

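```bash
cat > h.py <<'E'
from cell import env
import cv2, numpy as np
from scipy.spatial.transform import Rotation as R
def snap(name, out=None):
    c=env.read_camera(name); c["R"]=R.from_euler("xyz",c["rotation"]).as_matrix()
    c["bgr"]=cv2.cvtColor(c["frame"],cv2.COLOR_RGB2BGR)
    if out: cv2.imwrite(out,c["bgr"])
    return c
def ray(c,u,v,z):
    d=c["R"]@np.array([(u-c["cx"])/c["fx"],(v-c["cy"])/c["fy"],1.0])
    o=np.array(c["xyz"]); return o+d*(z-o[2])/d[2]
def proj(c,p):
    q=c["R"].T@(np.array(p,float)-np.array(c["xyz"])); return c["fx"]*q[0]/q[2]+c["cx"],c["fy"]*q[1]/q[2]+c["cy"]
def crop(c,u0,v0,u1,v1,k,out):
    cv2.imwrite(out,cv2.resize(c["bgr"][v0:v1,u0:u1],None,fx=k,fy=k,interpolation=cv2.INTER_CUBIC))
E
python3 - <<'E'
from h import *
c=snap("top"); s=snap("side")
print(proj(c,env.state()["eef_pos"]),proj(s,env.state()["eef_pos"]))
crop(c,130,160,360,300,3,"pics/tray1.png"); crop(c,380,160,550,300,4,"pics/tote1.png")
crop(s,140,130,290,250,5,"pics/dial1.png")
E
```

```text
(np.float64(-12.470439724007292), np.float64(413.97798825850776)) (np.float64(-27.64747653542139), np.float64(146.61977702740865))
```

View pics/tray1.png

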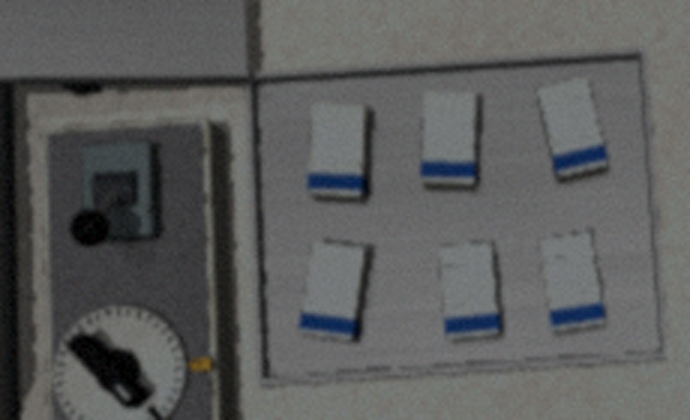

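View pics/tote1.png

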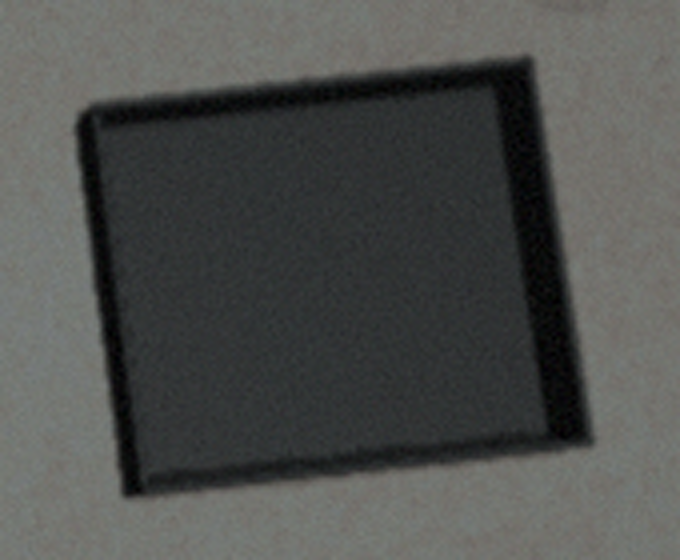

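View pics/dial1.png

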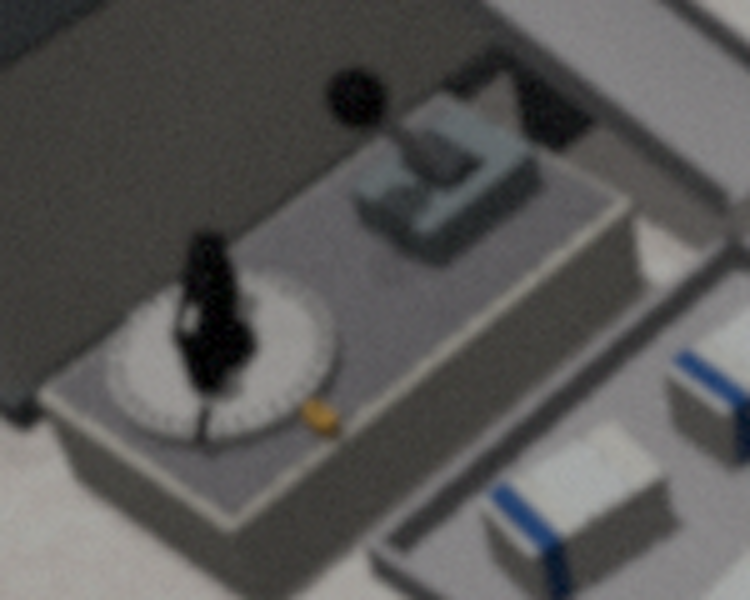

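```bash
cat >> h.py <<'E'
def cartons(c,box,z=44,dbg=False):
    u0,v0,u1,v1=box; im=c["bgr"][v0:v1,u0:u1]; im=cv2.resize(im,None,fx=4,fy=4,interpolation=cv2.INTER_CUBIC)
    b,g,r=[x.astype(int) for x in cv2.split(im)]
    m=((np.minimum(np.minimum(b,g),r)>132)|((b-r>45))).astype(np.uint8)*255
    m=cv2.morphologyEx(m,cv2.MORPH_CLOSE,np.ones((7,7))); m=cv2.morphologyEx(m,cv2.MORPH_OPEN,np.ones((9,9)))
    if dbg: cv2.imwrite(dbg,m)
    out=[]
    for k in cv2.findContours(m,cv2.RETR_EXTERNAL,cv2.CHAIN_APPROX_NONE)[0]:
        if cv2.contourArea(k)<3000: continue
        p=cv2.boxPoints(cv2.minAreaRect(k))
        w=np.array([ray(c,(a-1.5)/4+u0,(bb-1.5)/4+v0,z)[:2] for a,bb in p])
        e=w[1]-w[0],w[2]-w[1]; L=[np.linalg.norm(x) for x in e]; l=e[int(np.argmax(L))]
        a=np.degrees(np.arctan2(l[1],l[0])); a=(a+90)%180-90
        out.append((*w.mean(0).round(1),round(a,1),round(max(L),1),round(min(L),1),tuple((p.mean(0)/4+[u0,v0]).round(0))))
    return out
E
python3 - <<'E'
from h import *
c=snap("top")
print(c["bgr"][205,243],c["bgr"][240,265],c["bgr"][222,243])
for o in cartons(c,(215,178,352,288),dbg="pics/m1.png"): print(o)
t=[ray(c,u,v,60)[:2] for u,v in((400.5,187),(512.5,174.5),(528,270.5),(412,283.5))]
t=np.array(t);print(t,t.mean(0),[np.linalg.norm(t[i]-t[i-1]) for i in range(4)])
print("angles",[np.degrees(np.arctan2(*(t[i]-t[i-1])[::-1])) for i in range(4)])
# tray corners (crop/3+(130,160)) rim z24
q=np.array([ray(c,130+u/3,160+v/3,24)[:2] for u,v in((253,82),(640,56),(662,356),(268,380))])
print(q,q.mean(0),[np.linalg.norm(q[i]-q[i-1]) for i in range(4)],[np.degrees(np.arctan2(*(q[i]-q[i-1])[::-1])) for i in range(4)])
E
```

```text
[119 118 113] [110 108 106] [89 57 41]
[[ 619.95651003 -165.62594687]
 [ 654.20821714 -416.15026704]
 [ 440.07175334 -444.57490874]
 [ 406.01685005 -191.21812207]] [ 530.06333264 -304.39231118] [np.float64(215.46493344269857), np.float64(252.8549276562582), np.float64(216.01478047893812), np.float64(255.63528275488008)]
angles [np.float64(6.821497402087863), np.float64(-82.21478459761731), np.float64(-172.43871687253747), np.float64(97.65551619581083)]
[[617.71485844 257.3520301 ]
 [644.87465055 -39.31745441]
 [415.07188113 -59.69186271]
 [390.44894841 234.98144572]] [517.02758463  98.33103967] [np.float64(228.36426363598216), np.float64(297.9101162246832), np.float64(230.7042031437905), np.float64(295.70026634320516)] [np.float64(5.6217155910230225), np.float64(-84.76921011351648), np.float64(-174.93338052172194), np.float64(94.7765449245645)]
```

View pics/m1.png

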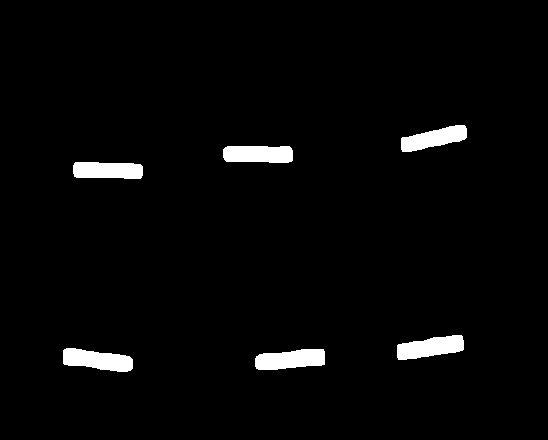

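Run:
```python
from h import *
c=snap("top")
g=cv2.GaussianBlur(c["bgr"],(0,0),1)
print(g[205,228:300:3].tolist()); print(g[190:235:2,242].tolist())
```

```text
[[97, 97, 97], [96, 95, 96], [108, 107, 105], [123, 122, 118], [122, 121, 117], [121, 121, 117], [123, 122, 118], [116, 116, 113], [50, 52, 52], [86, 86, 84], [98, 98, 98], [98, 98, 98], [99, 99, 99], [97, 97, 97], [101, 100, 99], [121, 120, 116], [120, 121, 116], [123, 121, 117], [121, 121, 116], [120, 119, 115], [77, 78, 76], [91, 90, 90], [101, 101, 99], [103, 103, 101]]
[[101, 100, 100], [100, 100, 100], [106, 108, 106], [116, 118, 114], [117, 119, 116], [118, 120, 116], [121, 120, 117], [121, 120, 117], [121, 120, 116], [121, 119, 116], [121, 120, 117], [120, 120, 116], [118, 118, 114], [115, 112, 106], [97, 73, 58], [83, 44, 20], [92, 64, 49], [89, 85, 81], [61, 63, 61], [86, 86, 86], [102, 101, 101], [103, 102, 102], [104, 104, 104]]
```

```bash
python3 - <<'E'
s=open('h.py').read()
s=s.replace('im=c["bgr"][v0:v1,u0:u1]; im=','im=cv2.GaussianBlur(c["bgr"],(0,0),0.8)[v0:v1,u0:u1]; im=').replace('def cartons(c,box,z=44,dbg=False)','def cartons(c,box,z=44,dbg=False,th=110)')
s=s.replace('np.minimum(np.minimum(b,g),r)>132)|((b-r>45))','g>th)|((b-r>22))')
open('h.py','w').write(s)
E
python3 - <<'E'
from h import *
c=snap("top")
for o in cartons(c,(217,182,346,280),dbg="pics/m2.png"): print(o)
E
```

```text
(np.float64(438.5), np.float64(98.3), np.float64(-53.9), np.float64(104.5), np.float64(97.3), (np.float64(281.0), np.float64(267.0)))
(np.float64(458.4), np.float64(186.9), np.float64(-5.6), np.float64(65.2), np.float64(43.9), (np.float64(241.0), np.float64(257.0)))
(np.float64(467.6), np.float64(24.4), np.float64(-80.2), np.float64(71.0), np.float64(66.3), (np.float64(314.0), np.float64(254.0)))
(np.float64(566.0), np.float64(188.3), np.float64(0.5), np.float64(65.6), np.float64(43.3), (np.float64(242.0), np.float64(209.0)))
(np.float64(577.3), np.float64(105.2), np.float64(1.7), np.float64(65.8), np.float64(41.8), (np.float64(280.0), np.float64(205.0)))
(np.float64(587.5), np.float64(11.9), np.float64(12.9), np.float64(66.3), np.float64(42.0), (np.float64(321.0), np.float64(201.0)))
```

View pics/m2.png

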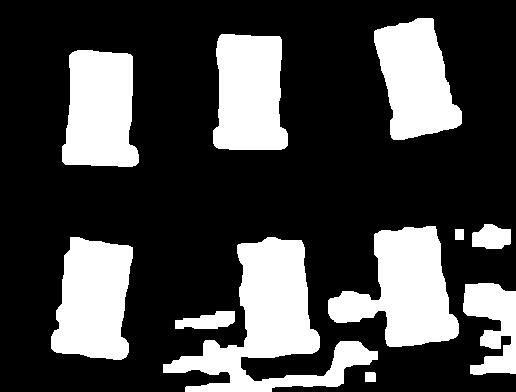

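Run:
```python
from h import *
st=env.state();print(st["t"],R.from_euler("xyz",st["tcp_rot"]).as_matrix().round(3))
c=snap("top")
for th in (113,115):
  for o in cartons(c,(217,230,340,280),dbg="pics/m2.png",th=th): print(th,o)
print("lever ball",ray(c,130+90/3,160+228/3,148),"dial c",ray(c,130+120/3,160+367/3,72),"clip",ray(c,130+200/3,160+364/3,66),"ptr",ray(c,130+152/3,160+405/3,71))
```

```text
0.35 [[-0.     0.235  0.972]
 [-0.     0.972 -0.235]
 [-1.    -0.    -0.   ]]
113 (np.float64(461.3), np.float64(85.2), np.float64(4.6), np.float64(65.9), np.float64(42.2), (np.float64(287.0), np.float64(256.0)))
113 (np.float64(458.0), np.float64(187.3), np.float64(-4.9), np.float64(64.3), np.float64(43.7), (np.float64(241.0), np.float64(257.0)))
113 (np.float64(469.1), np.float64(8.7), np.float64(6.9), np.float64(64.7), np.float64(41.6), (np.float64(321.0), np.float64(254.0)))
115 (np.float64(460.7), np.float64(84.6), np.float64(3.4), np.float64(64.8), np.float64(42.1), (np.float64(287.0), np.float64(257.0)))
115 (np.float64(457.9), np.float64(189.0), np.float64(-1.0), np.float64(64.2), np.float64(43.4), (np.float64(240.0), np.float64(257.0)))
115 (np.float64(468.7), np.float64(8.5), np.float64(6.6), np.float64(64.0), np.float64(41.5), (np.float64(321.0), np.float64(254.0)))
lever ball [487.13902991 335.7898471  148.        ] dial c [396.22828278 332.2375199   72.        ] clip [399.87180325 276.36079875  66.        ] ptr [369.67242749 307.97848753  71.        ]
```

apply_moves(
  offset=[
    [2.2,-7.5,1.4],
    [2.2,-7.5,1.4],
    [2.2,-7.5,1.4],
    [2.2,-7.5,1.4],
    [7.8,-14.3,1.4],
    [7.8,-14.3,1.4],
    [7.8,-14.3,1.4],
    [7.8,-14.3,1.4],
    [15,-20.3,1.4],
    [15,-20.3,1.4],
    [15,-20.3,1.4],
    [15,-20.3,1.4],
    [15,-20.3,1.4],
    [15,-20.3,1.4],
  ],
  yaw=[0,0,0,0,0,0,0,0,0,0,0,0,0,0],
  jaw=[-1,-1,-1,-1,-1,-1,-1,-1,-1,-1,-1,-1,-1,-1],
)

```text
t: 2.15
eef_pos: [521.3, 100.6, 249.2]
tcp_rot: [-2.985, 1.57, 3.061]
ft_force: [0.6, 0.1, 0.3]
opening: 1.0
```

Run:
```python
from h import *
c=snap("top","pics/top2.png"); s=snap("side","pics/side2.png"); h=np.hstack([c["bgr"][100:400,100:450],s["bgr"][50:350,100:450]]); cv2.imwrite("pics/both2.png",h)
```

```text
(no output)
```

View pics/both2.png

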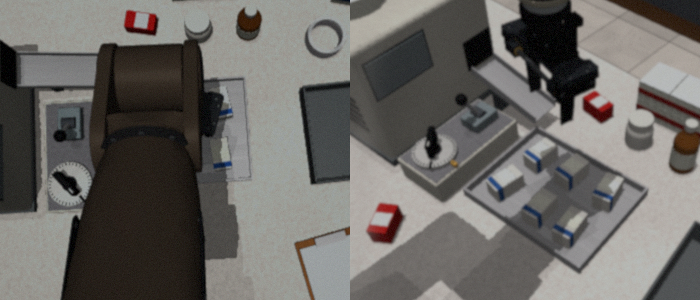

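apply_moves(
  offset=[
    [2.57,-3.54,-5.4],
    [2.57,-3.54,-5.4],
    [2.57,-3.54,-5.4],
    [2.57,-3.54,-5.4],
    [2.57,-3.54,-7],
    [2.57,-3.54,-8.5],
    [2.57,-3.54,-9.3],
    [2.57,-3.54,-9.56],
    [2.57,-3.54,-9.56],
  ],
  yaw=[4.4,4.4,4.4,4.4,4.4,4.4,4.4,4.4,4.4],
  jaw=[-0.4,-0.4,-0.4,-0.4,-0.4,-0.4,-0.4,-0.4,-0.4],
)

```text
t: 3.38
eef_pos: [585.5, 13.3, 11.7]
tcp_rot: [-0.354, 1.57, -0.128]
ft_force: [1.1, -0.2, 0.3]
opening: 0.698
```

Run:
```python
from h import *
st=env.state();print(st["joints"].round(2),st["eef_pos"].round(1),st["opening"],st["ft_force"].round(1)); Y=R.from_euler("xyz",st["tcp_rot"]).as_matrix()[:,1];print(np.degrees(np.arctan2(-Y[0],Y[1])))
s=snap("side"); crop(s,200,130,440,330,3,"pics/s3.png")
```

```text
[-0.09  0.7   1.82 -0.    0.61 -1.89] [585.5  13.3  11.7] 0.6984055807864838 [ 1.1 -0.2  0.3]
12.921982348597078
```

View pics/s3.png

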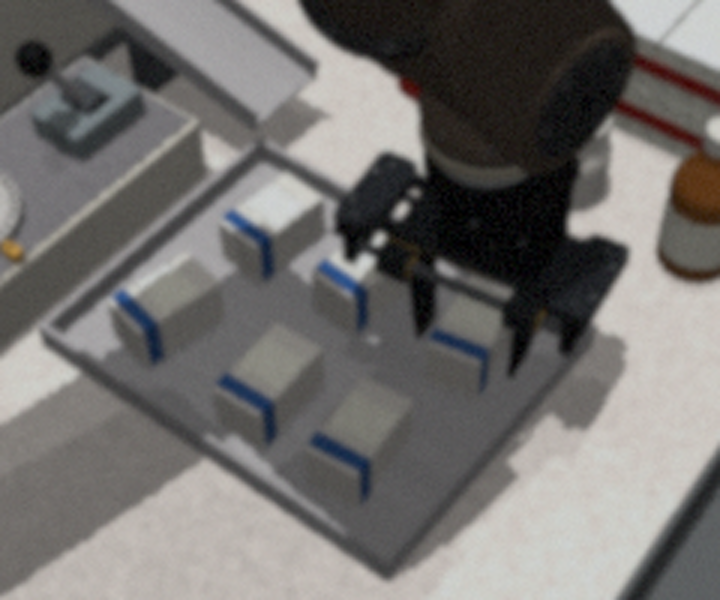

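apply_moves(
  offset=[
    [0,0,0],
    [0,0,0],
    [0,0,0],
    [0,0,0],
    [0,0,2],
    [0,0,4],
    [0,0,4.2],
    [0.14,-15.4,4.2],
    [0.14,-15.4,4.2],
    [0.14,-15.4,4.2],
    [0.14,-15.4,4.2],
    [0.14,-15.4,4.2],
    [0.14,-15.4,4.2],
    [0.14,-15.4,4.2],
    [0.14,-15.4,4.2],
    [0.14,-15.4,4.2],
  ],
  yaw=[0,0,0,0,0,0,0,-0.9,-0.9,-0.9,-0.9,-0.9,-0.9,-0.9,-0.9,-0.9],
  jaw=[1,1,1,1,1,1,1,1,1,1,1,1,1,1,1,1],
)

```text
t: 5.42
eef_pos: [589.2, -370.2, 116.4]
tcp_rot: [0.776, 1.57, 0.908]
ft_force: [-0.0, 0.0, -2.0]
opening: 0.424
```

```bash
cat > st.py <<'E'
from h import *
import sys
st=env.state(); Y=R.from_euler("xyz",st["tcp_rot"]).as_matrix()[:,1]; y=np.degrees(np.arctan2(-Y[0],Y[1]))
p=st["eef_pos"]; print("t",round(st["t"],2),"p",p.round(1),"yaw",round(y,1),"open",round(st["opening"],3),"F",st["ft_force"].round(1),"j1",st["joints"][0].round(2),"j6",st["joints"][5].round(2))
for a in sys.argv[1:]:
    x,yy,z,w=map(float,a.split(",")); print(a,((np.array([x,yy,z])-p)/25).round(2),round((w-y)/6,2))
E
python3 st.py 589,-371,13,7.5
python3 - <<'E'
from h import *
s=snap("side"); crop(s,340,180,600,460,2,"pics/s4.png")
E
```

```text
t 5.42 p [ 589.2 -370.2  116.4] yaw 7.6 open 0.424 F [-0.  0. -2.] j1 -0.66 j6 -2.36
589,-371,13,7.5 [-0.01 -0.03 -4.14] -0.01
```

View pics/s4.png

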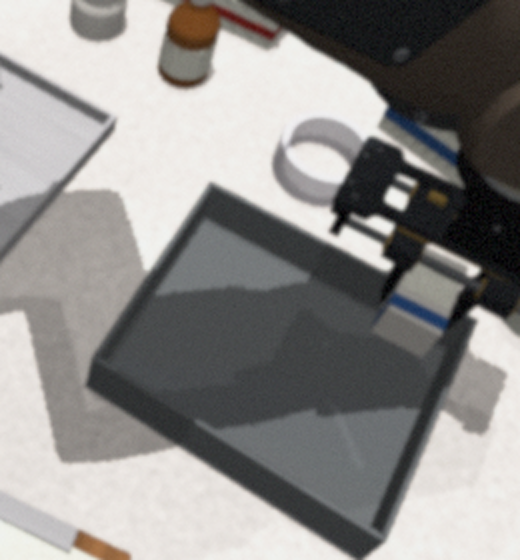

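apply_moves(
  offset=[
    [0,0,-2],
    [0,0,-3.6],
    [0,0,-4.1],
    [0,0,-4.1],
    [0,0,-4.13],
    [0,0,-4.13],
    [0,0,-4.13],
    [0,0,-2.5],
    [0,0,-0.5],
    [0,0,0],
    [-0.57,19,0],
    [-0.57,19,0],
    [-0.57,19,0],
    [-0.57,19,0],
    [-0.57,19,0],
    [-0.57,19,0],
    [-0.57,19,0],
    [-0.57,19,0],
    [-0.57,19,0],
    [-0.57,19,0],
  ],
  yaw=[0,0,0,0,0,0,0,0,0,0,-1,-1,-1,-1,-1,-1,-1,-1,-1,-1],
  jaw=[1,1,1,1,-0.1,-0.1,-0.1,-0.1,-0.1,-0.1,-0.4,-0.4,-0.4,-0.4,-0.4,-0.4,-0.4,-0.4,-0.4,-0.4],
)

```text
t: 7.98
eef_pos: [575.0, 104.3, 116.4]
tcp_rot: [0.0, 1.571, 0.028]
ft_force: [-0.3, -0.1, -0.2]
opening: 0.697
```

```bash
python3 st.py 575,105,10,1.7
python3 - <<'E'
from h import *
s=snap("side"); cv2.imwrite("pics/s5.png",s["bgr"])
E
```

```text
t 7.97 p [575.  104.3 116.4] yaw 1.6 open 0.697 F [-0.3 -0.1 -0.2] j1 0.07 j6 -1.53
575,105,10,1.7 [-0.    0.03 -4.25] 0.01
```

View pics/s5.png

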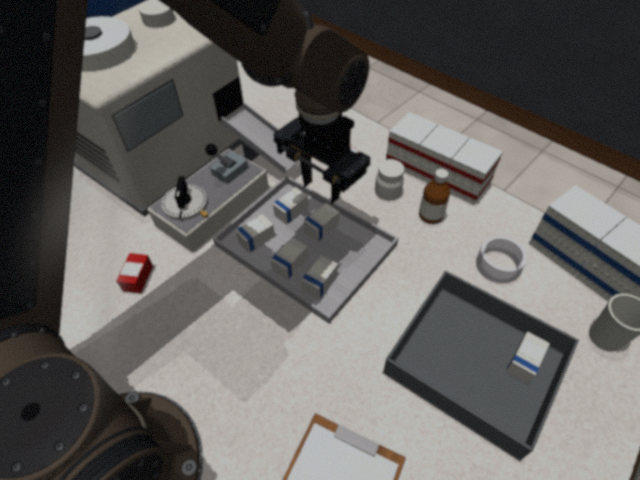

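apply_moves(
  offset=[
    [0,0.03,-2],
    [0,0.03,-3.6],
    [0,0.03,-4.22],
    [0,0.03,-4.22],
    [0,0.03,-4.22],
    [0,0.03,-4.22],
    [0,0.03,-4.22],
    [0,0.03,-4.22],
    [0,0.03,-2.5],
    [0,0.03,-0.6],
    [0,0.03,0],
    [0.18,-16.07,0],
    [0.18,-16.07,0],
    [0.18,-16.07,0],
    [0.18,-16.07,0],
    [0.18,-16.07,0],
    [0.18,-16.07,0],
    [0.18,-16.07,0],
    [0.18,-16.07,0],
    [0.18,-16.07,0],
  ],
  yaw=[0,0,0,0,0,0,0,0,0,0,0,1,1,1,1,1,1,1,1,1],
  jaw=[-0.4,-0.4,-0.4,-0.4,1,1,1,1,1,1,1,1,1,1,1,1,1,1,1,1],
)

```text
t: 10.52
eef_pos: [579.5, -296.6, 115.9]
tcp_rot: [2.04, 1.57, 2.173]
ft_force: [0.6, 0.3, -0.8]
opening: 0.418
```

```bash
python3 st.py 579.6,-297.5,13,7.5 585.5,13,110,12
python3 - <<'E'
from h import *
s=snap("side"); cv2.imwrite("pics/s6.png",s["bgr"])
E
```

```text
t 10.53 p [ 579.5 -296.6  115.9] yaw 7.6 open 0.418 F [ 0.6  0.3 -0.8] j1 -0.57 j6 -2.28
579.6,-297.5,13,7.5 [ 0.01 -0.04 -4.11] -0.02
585.5,13,110,12 [ 0.24 12.38 -0.23] 0.73
```

View pics/s6.png

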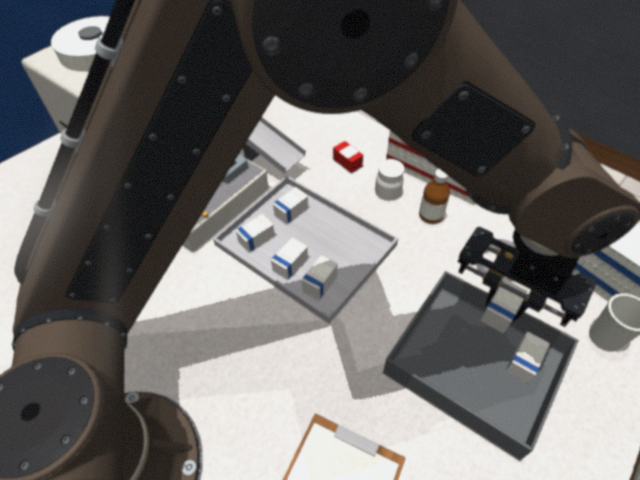

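apply_moves(
  offset=[
    [0,-0.03,-2],
    [0,-0.03,-3.6],
    [0,-0.03,-4.1],
    [0,-0.03,-4.1],
    [0,-0.03,-4.11],
    [0,-0.03,-4.11],
    [0,-0.03,-4.11],
    [0,-0.03,-2.5],
    [0,-0.03,-0.5],
    [0,-0.03,0],
    [-0.94,19.38,0],
    [-0.94,19.38,0],
    [-0.94,19.38,0],
    [-0.94,19.38,0],
    [-0.94,19.38,0],
    [-0.94,19.38,0],
    [-0.94,19.38,0],
    [-0.94,19.38,0],
    [-0.94,19.38,0],
    [-0.94,19.38,0],
  ],
  yaw=[0,0,0,0,0,0,0,0,0,0,-1.18,-1.18,-1.18,-1.18,-1.18,-1.18,-1.18,-1.18,-1.18,-1.18],
  jaw=[1,1,1,1,-0.1,-0.1,-0.1,-0.1,-0.1,-0.1,-0.4,-0.4,-0.4,-0.4,-0.4,-0.4,-0.4,-0.4,-0.4,-0.4],
)

```text
t: 13.08
eef_pos: [555.9, 187.8, 115.6]
tcp_rot: [2.705, 1.57, 2.715]
ft_force: [0.2, -0.5, 0.5]
opening: 0.701
```

```bash
python3 st.py 556,188,11,0.5
python3 - <<'E'
from h import *
s=snap("side"); cv2.imwrite("pics/s7.png",s["bgr"])
E
```

```text
t 13.07 p [555.9 187.8 115.6] yaw 0.6 open 0.701 F [ 0.2 -0.5  0.5] j1 0.21 j6 -1.37
556,188,11,0.5 [ 0.    0.01 -4.19] -0.01
```

View pics/s7.png

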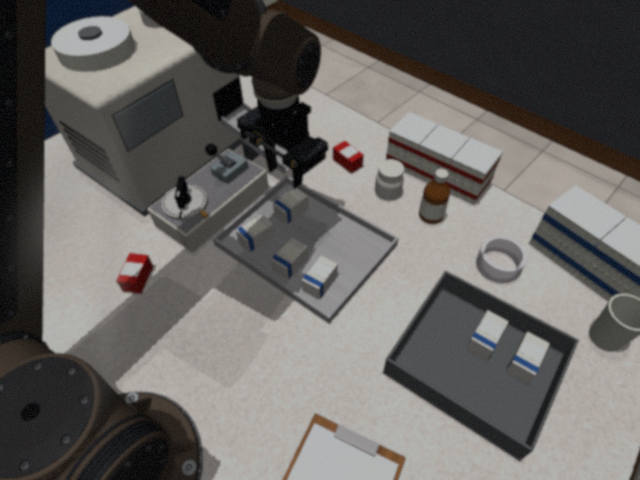

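Run:
```python
from h import *
c=snap("top")
for u,v,z in((215,187,30),(215,187,60),(117,187,110),(117,187,60)): print(u,v,z,ray(c,u,v,z).round(0))
```

```text
215 187 30 [617. 255.  30.]
215 187 60 [611. 248.  60.]
117 187 110 [595. 446. 110.]
117 187 60 [606. 467.  60.]
```

apply_moves(
  offset=[
    [0,0,-2],
    [0,0,-3.6],
    [0,0,-4.18],
    [0,0,-4.18],
    [0,0,-4.18],
    [0,0,-4.18],
    [0,0,-4.18],
    [0,0,-4.18],
    [0,0,-2.5],
    [0,0,-0.6],
    [0,0,0],
    [0.24,-16.5,0],
    [0.24,-16.5,0],
    [0.24,-16.5,0],
    [0.24,-16.5,0],
    [0.24,-16.5,0],
    [0.24,-16.5,0],
    [0.24,-16.5,0],
    [0.24,-16.5,0],
    [0.24,-16.5,0],
  ],
  yaw=[0,0,0,0,0,0,0,0,0,0,0,1.16,1.16,1.16,1.16,1.16,1.16,1.16,1.16,1.16],
  jaw=[-0.4,-0.4,-0.4,-0.4,1,1,1,1,1,1,1,1,1,1,1,1,1,1,1,1],
)

```text
t: 15.68
eef_pos: [561.8, -224.7, 115.2]
tcp_rot: [2.431, 1.568, 2.561]
ft_force: [-0.2, 0.5, -0.7]
opening: 0.422
```

```bash
python3 st.py 562,-225,13,7.5 467,8.6,110,6.8
python3 - <<'E'
from h import *
s=snap("side"); cv2.imwrite("pics/s8.png",s["bgr"])
E
```

```text
t 15.68 p [ 561.8 -224.7  115.2] yaw 7.4 open 0.422 F [-0.2  0.5 -0.7] j1 -0.49 j6 -2.19
562,-225,13,7.5 [ 0.01 -0.01 -4.09] 0.01
467,8.6,110,6.8 [-3.79  9.33 -0.21] -0.11
```

View pics/s8.png

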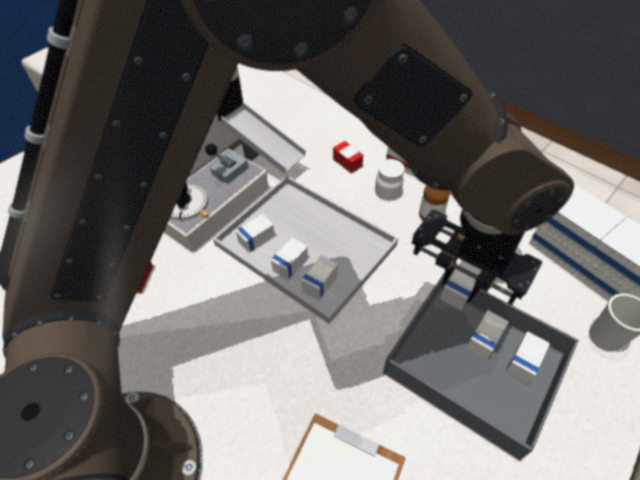

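apply_moves(
  offset=[
    [0,0,-2],
    [0,0,-3.6],
    [0,0,-4.08],
    [0,0,-4.08],
    [0,0,-4.08],
    [0,0,-4.08],
    [0,0,-4.08],
    [0,0,-2.5],
    [0,0,-0.5],
    [0,0,0],
    [-3.79,9.33,0],
    [-3.79,9.33,0],
    [-3.79,9.33,0],
    [-3.79,9.33,0],
    [-3.79,9.33,0],
    [-3.79,9.33,0],
    [-3.79,9.33,0],
    [-3.79,9.33,0],
  ],
  yaw=[0,0,0,0,0,0,0,0,0,0,-0.1,-0.1,-0.1,-0.1,-0.1,-0.1,-0.1,-0.1],
  jaw=[1,1,1,1,-0.1,-0.1,-0.1,-0.1,-0.1,-0.1,-0.4,-0.4,-0.4,-0.4,-0.4,-0.4,-0.4,-0.4],
)

```text
t: 17.98
eef_pos: [467.5, 8.0, 115.2]
tcp_rot: [2.482, 1.568, 2.6]
ft_force: [0.0, -0.5, -1.3]
opening: 0.7
```

```bash
python3 st.py 467,8.6,11,6.8
python3 - <<'E'
from h import *
s=snap("side"); cv2.imwrite("pics/s9.png",s["bgr"])
E
```

```text
t 17.98 p [467.5   8.  115.2] yaw 6.8 open 0.7 F [ 0.  -0.5 -1.3] j1 -0.12 j6 -1.82
467,8.6,11,6.8 [-0.02  0.02 -4.17] 0.0
```

View pics/s9.png

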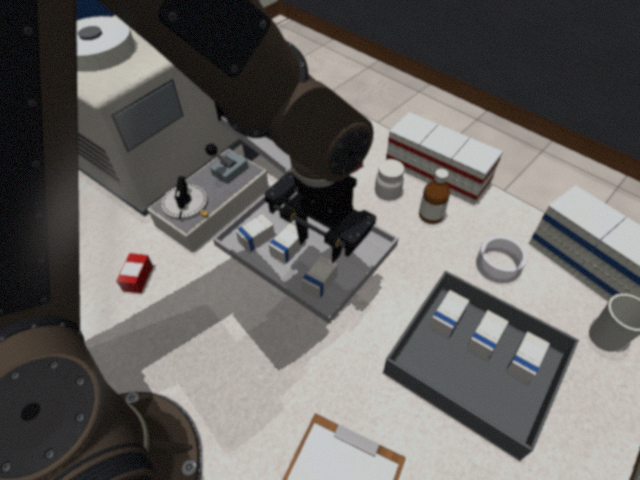

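Run:
```python
from h import *
s=snap("side"); c=snap("top")
print(proj(s,(459,85,44)),proj(s,(467,8.6,44)),ray(s,286,237,44),ray(s,320,269,44))
h=np.hstack([cv2.resize(s["bgr"][200:310,220:400],None,fx=4,fy=4)]);cv2.imwrite("pics/s9c.png",h); crop(c,200,160,400,300,4,"pics/t9c.png")
```

```text
(np.float64(288.62911518347), np.float64(252.48403290775803)) (np.float64(319.3169247132172), np.float64(271.41875779257293)) [483.24212363 117.24185143  44.        ] [472.05689855  11.51333293  44.        ]
```

View pics/s9c.png

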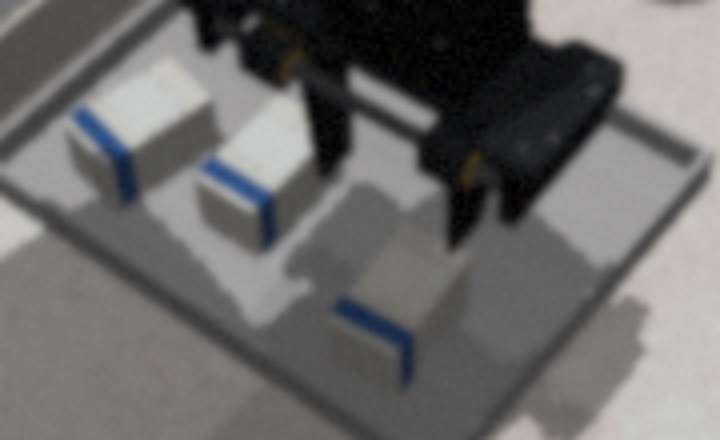

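View pics/t9c.png

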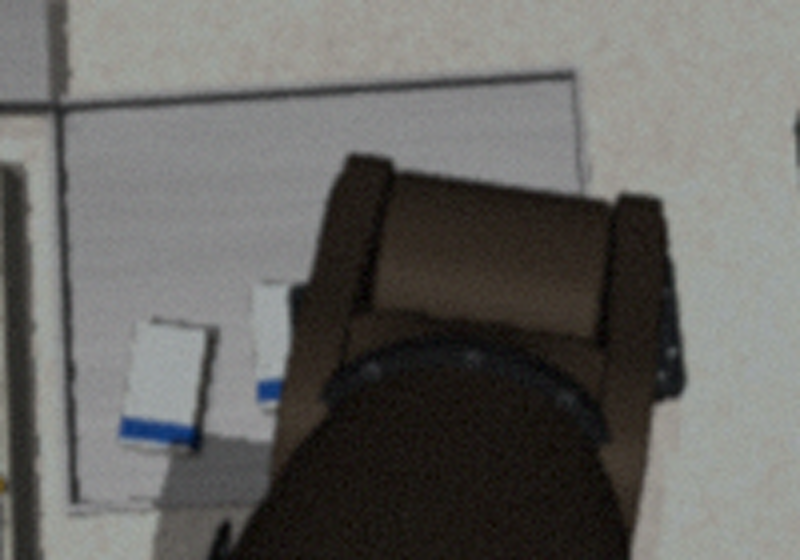

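apply_moves(
  offset=[
    [0,0.02,-2],
    [0,0.02,-3.6],
    [0,0.02,-4.16],
    [0,0.02,-4.16],
    [0,0.02,-4.16],
    [0,0.02,-4.16],
    [0,0.02,-4.16],
    [0,0.02,-4.16],
    [0,0.02,-2.5],
    [0,0.02,-0.6],
    [0,0.02,0],
    [0.9,-15.68,0],
    [0.9,-15.68,0],
    [0.9,-15.68,0],
    [0.9,-15.68,0],
    [0.9,-15.68,0],
    [0.9,-15.68,0],
    [0.9,-15.68,0],
    [0.9,-15.68,0],
    [0.9,-15.68,0],
  ],
  yaw=[0,0,0,0,0,0,0,0,0,0,0,0.12,0.12,0.12,0.12,0.12,0.12,0.12,0.12,0.12],
  jaw=[-0.4,-0.4,-0.4,-0.4,1,1,1,1,1,1,1,1,1,1,1,1,1,1,1,1],
)

```text
t: 20.62
eef_pos: [489.8, -381.8, 115.3]
tcp_rot: [2.351, 1.567, 2.484]
ft_force: [-0.5, -0.3, -0.4]
opening: 0.43
```

```bash
python3 - <<'E'
from h import *
s=snap("side","pics/s10.png"); c=snap("top","pics/t10.png")
for th in (110,113): 
  for o in cartons(c,(217,182,346,280),th=th): print(th,o)
crop(c,200,160,400,300,4,"pics/t10c.png")
E
python3 st.py 490,-384,13,7.5
```

```text
110 (np.float64(519.5), np.float64(99.1), np.float64(-88.7), np.float64(291.8), np.float64(220.9), (np.float64(281.0), np.float64(231.0)))
113 (np.float64(519.5), np.float64(99.1), np.float64(-88.7), np.float64(291.8), np.float64(220.9), (np.float64(281.0), np.float64(231.0)))
t 20.73 p [ 490.1 -382.   115.5] yaw 7.6 open 0.428 F [ 0.4 -0.2 -0.9] j1 -0.77 j6 -2.47
490,-384,13,7.5 [-0.   -0.08 -4.1 ] -0.02
```

View pics/s10.png

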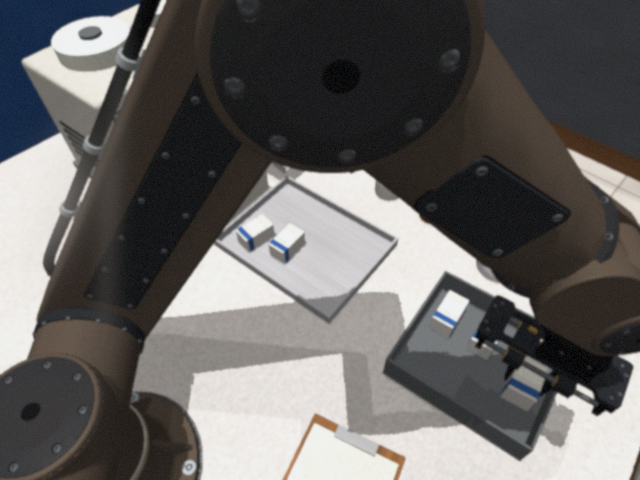

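View pics/t10c.png

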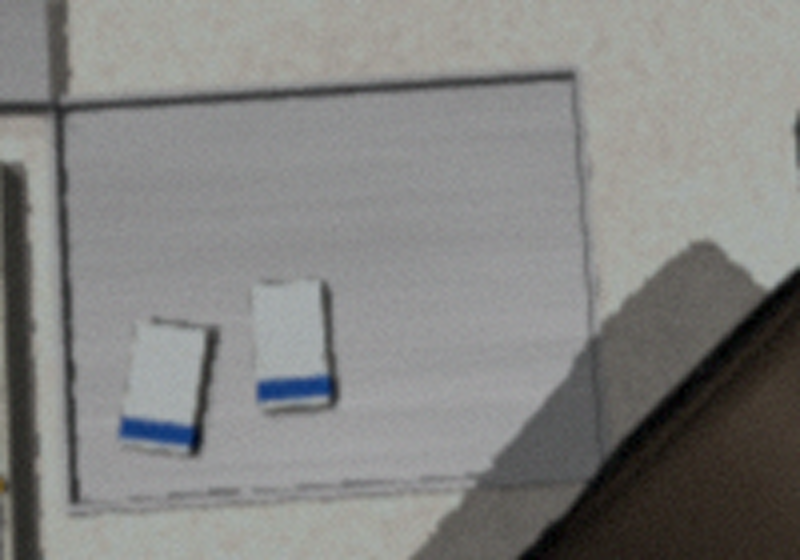

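```bash
python3 - <<'E'
from h import *
c=snap("top")
for th in (135,140,145,150): 
  for o in cartons(c,(217,215,300,280),th=th): print(th,o)
A=np.array
f=lambda u,v: ray(c,200+u/4,160+v/4,44)[:2]
for q in ([(250,283),(322,280),(332,404),(258,410)],[(138,320),(213,327),(198,452),(120,440)]):
    w=A([f(*x) for x in q]); d=(w[0]+w[1]-w[2]-w[3])/2; print(w.mean(0),np.degrees(np.arctan2(d[1],d[0])),np.linalg.norm(d))
E
python3 st.py 490,-384,13,7.5 477,112,110,2
```

```text
135 (np.float64(480.5), np.float64(147.4), np.float64(-88.7), np.float64(182.6), np.float64(145.1), (np.float64(259.0), np.float64(247.0)))
140 (np.float64(480.5), np.float64(146.6), np.float64(-88.7), np.float64(180.9), np.float64(145.1), (np.float64(260.0), np.float64(247.0)))
145 (np.float64(467.5), np.float64(145.8), np.float64(-88.7), np.float64(179.8), np.float64(119.0), (np.float64(260.0), np.float64(253.0)))
150 (np.float64(460.6), np.float64(196.7), np.float64(-4.6), np.float64(68.4), np.float64(64.5), (np.float64(237.0), np.float64(256.0)))
150 (np.float64(464.0), np.float64(137.1), np.float64(-88.7), np.float64(162.3), np.float64(111.6), (np.float64(264.0), np.float64(255.0)))
[482.87153196 116.56138524] 6.049464486301235 70.58332488277436
[458.67838408 184.27298701] -5.25669630222603 68.7622330180643
t 20.77 p [ 490.1 -382.2  115.5] yaw 7.6 open 0.427 F [ 0.2 -0.2 -0.6] j1 -0.77 j6 -2.47
490,-384,13,7.5 [-0.01 -0.07 -4.1 ] -0.02
477,112,110,2 [-0.53 19.77 -0.22] -0.94
```

apply_moves(
  offset=[
    [0,-0.07,-2],
    [0,-0.07,-3.6],
    [0,-0.07,-4.09],
    [0,-0.07,-4.09],
    [0,-0.07,-4.1],
    [0,-0.07,-4.1],
    [0,-0.07,-4.1],
    [0,-0.07,-2.5],
    [0,-0.07,-0.5],
    [0,-0.07,0],
    [-0.28,19.95,0],
    [-0.28,19.95,0],
    [-0.28,19.95,0],
    [-0.28,19.95,0],
    [-0.28,19.95,0],
    [-0.28,19.95,0],
    [-0.28,19.95,0],
    [-0.28,19.95,0],
    [-0.28,19.95,0],
    [-0.28,19.95,0],
  ],
  yaw=[0,0,0,0,0,0,0,0,0,0,-0.35,-0.35,-0.35,-0.35,-0.35,-0.35,-0.35,-0.35,-0.35,-0.35],
  jaw=[1,1,1,1,-0.1,-0.1,-0.1,-0.1,-0.1,-0.1,-0.18,-0.18,-0.18,-0.18,-0.18,-0.18,-0.18,-0.18,-0.18,-0.18],
)

```text
t: 23.28
eef_pos: [482.9, 116.5, 115.2]
tcp_rot: [2.617, 1.568, 2.715]
ft_force: [-0.7, -0.6, -0.2]
opening: 0.59
```

```bash
python3 - <<'E'
from h import *
s=snap("side","pics/s11.png"); crop(s,200,170,400,320,4,"pics/s11c.png")
E
python3 st.py 483,116.5,11,5.5
```

```text
t 23.32 p [483.  115.8 115.3] yaw 5.5 open 0.592 F [0.3 0.  0.1] j1 0.1 j6 -1.57
483,116.5,11,5.5 [-0.    0.03 -4.17] -0.0
```

View pics/s11.png

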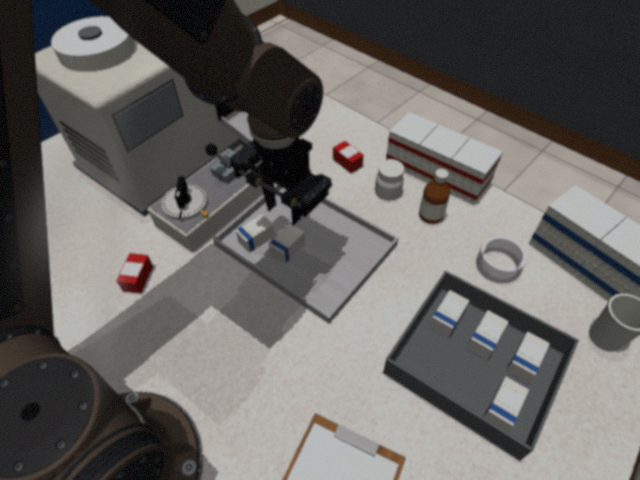

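View pics/s11c.png

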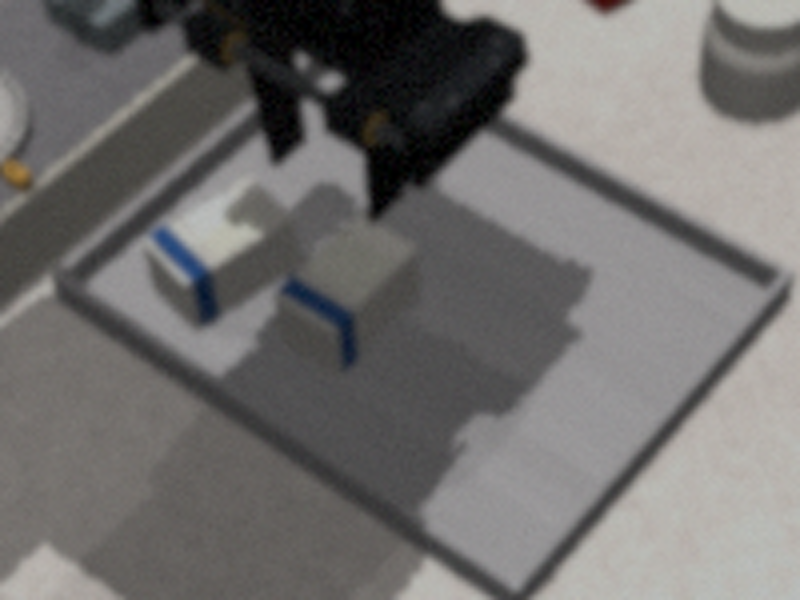

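apply_moves(
  offset=[
    [0,0.03,-2],
    [0,0.03,-3.4],
    [0,0.03,-4.1],
    [0,0.03,-4.16],
    [0,0.03,-4.16],
    [0,0.03,-4.16],
    [0,0.03,-4.16],
    [0,0.03,-4.16],
    [0,0.03,-2.5],
    [0,0.03,-0.6],
    [0,0.03,0],
    [-0.1,-17.06,0],
    [-0.1,-17.06,0],
    [-0.1,-17.06,0],
    [-0.1,-17.06,0],
    [-0.1,-17.06,0],
    [-0.1,-17.06,0],
    [-0.1,-17.06,0],
    [-0.1,-17.06,0],
    [-0.1,-17.06,0],
  ],
  yaw=[0,0,0,0,0,0,0,0,0,0,0,0.33,0.33,0.33,0.33,0.33,0.33,0.33,0.33,0.33],
  jaw=[-0.18,-0.18,-0.18,-0.18,1,1,1,1,1,1,1,1,1,1,1,1,1,1,1,1],
)

```text
t: 25.82
eef_pos: [480.0, -310.1, 114.5]
tcp_rot: [2.469, 1.566, 2.599]
ft_force: [-0.5, 0.4, -1.3]
opening: 0.42
```

```bash
python3 - <<'E'
from h import *
s=snap("side","pics/s12.png"); c=snap("top","pics/t12.png")
crop(c,200,160,400,300,4,"pics/t12c.png")
E
python3 st.py 480.4,-310.5,13,7.5 458,185.5,110,-4.5
```

```text
t 25.93 p [ 480.4 -309.5  115. ] yaw 7.6 open 0.418 F [-0.2 -0.4 -0.3] j1 -0.69 j6 -2.39
480.4,-310.5,13,7.5 [-0.   -0.04 -4.08] -0.01
458,185.5,110,-4.5 [-0.9 19.8 -0.2] -2.01
```

View pics/s12.png

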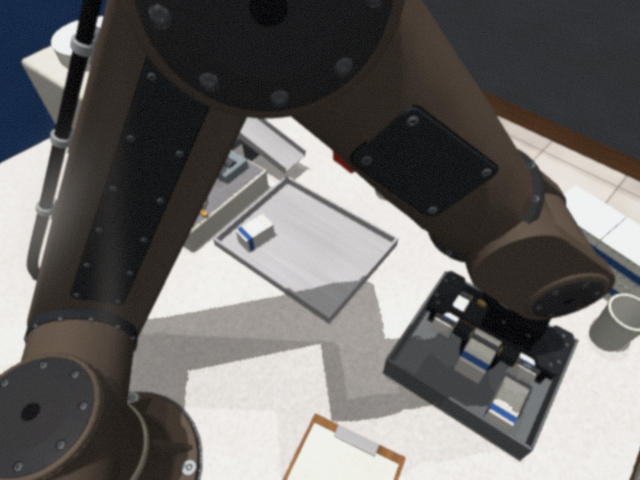

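View pics/t12c.png

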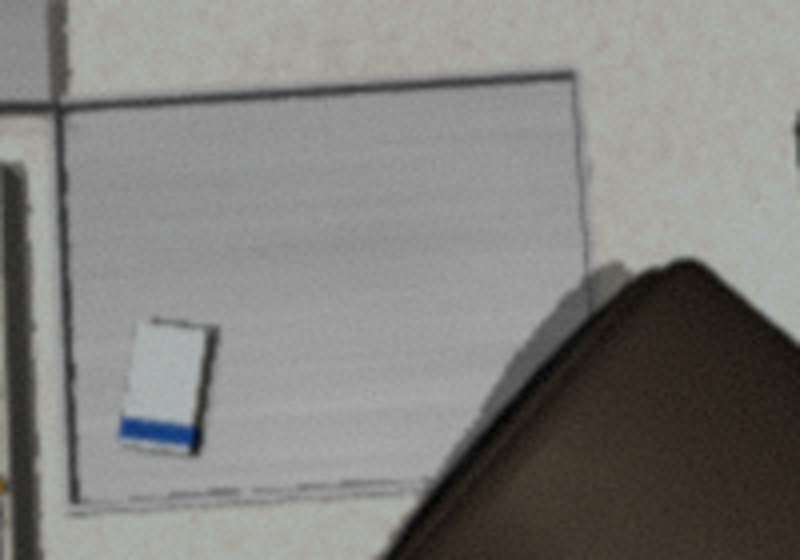

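apply_moves(
  offset=[
    [0,-0.03,-2],
    [0,-0.03,-3.6],
    [0,-0.03,-4.06],
    [0,-0.03,-4.07],
    [0,-0.03,-4.07],
    [0,-0.03,-4.07],
    [0,-0.03,-4.07],
    [0,-0.03,-2.5],
    [0,-0.03,-0.5],
    [0,-0.03,0],
    [-0.9,19.83,0],
    [-0.9,19.83,0],
    [-0.9,19.83,0],
    [-0.9,19.83,0],
    [-0.9,19.83,0],
    [-0.9,19.83,0],
    [-0.9,19.83,0],
    [-0.9,19.83,0],
    [-0.9,19.83,0],
    [-0.9,19.83,0],
  ],
  yaw=[0,0,0,0,0,0,0,0,0,0,-2.01,-2.01,-2.01,-2.01,-2.01,-2.01,-2.01,-2.01,-2.01,-2.01],
  jaw=[1,1,1,1,-0.1,-0.1,-0.1,-0.1,-0.1,-0.1,-0.4,-0.4,-0.4,-0.4,-0.4,-0.4,-0.4,-0.4,-0.4,-0.4],
)

```text
t: 28.42
eef_pos: [457.6, 186.1, 114.6]
tcp_rot: [2.687, 1.567, 2.609]
ft_force: [0.4, 0.3, -0.3]
opening: 0.701
```

```bash
python3 - <<'E'
from h import *
s=snap("side","pics/s13.png")
E
python3 st.py 458,186,11,-4.5
```

```text
t 28.48 p [457.8 185.5 114.7] yaw -4.5 open 0.695 F [-0.4  0.1  0.5] j1 0.25 j6 -1.25
458,186,11,-4.5 [ 0.01  0.02 -4.15] 0.01
```

View pics/s13.png

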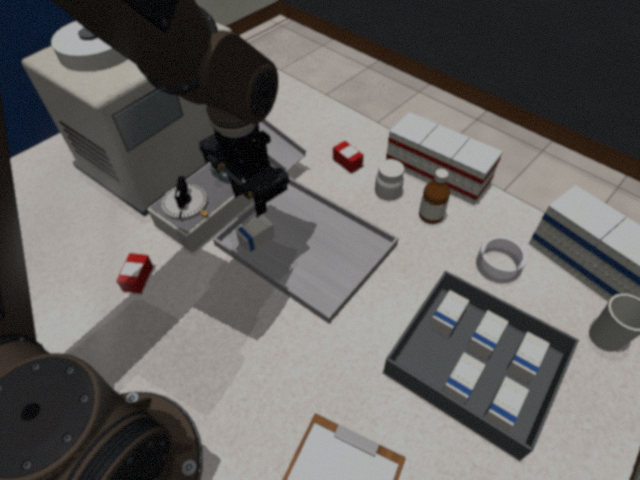

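apply_moves(
  offset=[
    [0,0.02,-2],
    [0,0.02,-3.4],
    [0,0.02,-4.1],
    [0,0.02,-4.14],
    [0,0.02,-4.14],
    [0,0.02,-4.14],
    [0,0.02,-4.14],
    [0,0.02,-4.14],
    [0,0.02,-2.5],
    [0,0.02,-0.6],
    [0,0.02,0],
    [0.53,-16.9,0],
    [0.53,-16.9,0],
    [0.53,-16.9,0],
    [0.53,-16.9,0],
    [0.53,-16.9,0],
    [0.53,-16.9,0],
    [0.53,-16.9,0],
    [0.53,-16.9,0],
    [0.53,-16.9,0],
  ],
  yaw=[0,0,0,0,0,0,0,0,0,0,0,2,2,2,2,2,2,2,2,2],
  jaw=[-0.4,-0.4,-0.4,-0.4,1,1,1,1,1,1,1,1,1,1,1,1,1,1,1,1],
)

```text
t: 30.98
eef_pos: [470.5, -236.4, 113.9]
tcp_rot: [2.58, 1.565, 2.71]
ft_force: [-0.2, -0.1, -1.5]
opening: 0.419
```

```bash
python3 - <<'E'
from h import *
s=snap("side","pics/s14.png"); c=snap("top","pics/t14.png")
crop(c,140,240,220,310,9,"pics/t14c.png")
E
python3 st.py 471,-237,13,7.5
```

```text
t 31.07 p [ 470.9 -235.7  114.3] yaw 7.5 open 0.42 F [ 0.2  1.  -0.4] j1 -0.59 j6 -2.29
471,-237,13,7.5 [ 0.01 -0.05 -4.05] -0.0
```

View pics/s14.png

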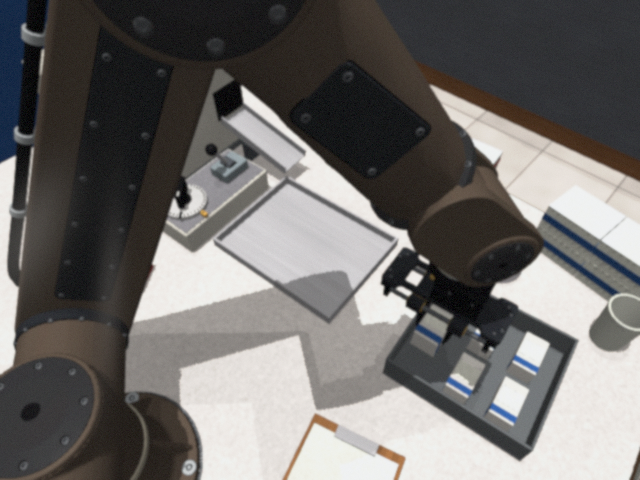

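View pics/t14c.png

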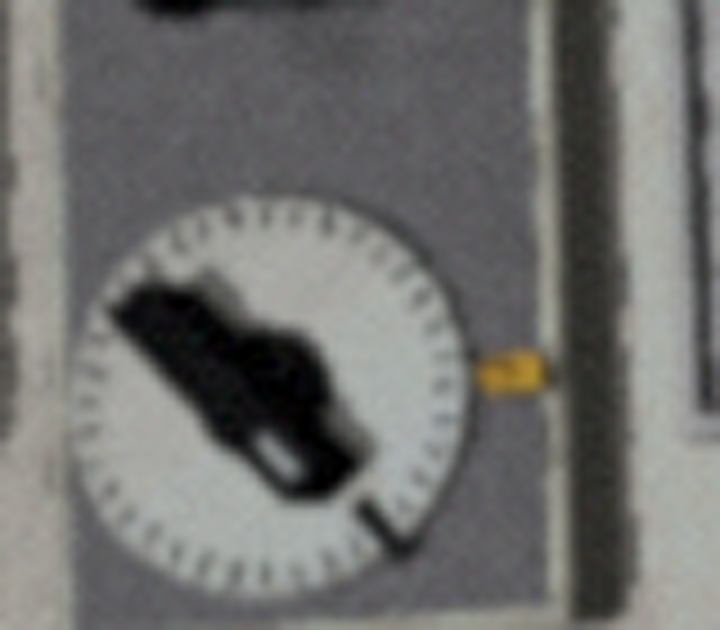

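apply_moves(
  offset=[
    [0,-0.05,-2],
    [0,-0.05,-3.4],
    [0,-0.05,-4.02],
    [0,-0.05,-4.04],
    [0,-0.05,-4.04],
    [0,-0.05,-4.04],
    [0,-0.05,-4.04],
    [0,-0.05,-2.5],
    [0,-0.05,-0.5],
    [0,0,3.6],
    [0,4,3.6],
    [-1,10,3.6],
    [-1,10,3.6],
    [-1,10,3.6],
    [-1,10,3.6],
  ],
  yaw=[0,0,0,0,0,0,0,0,0,-1,-3,-5,-7,-9,-10],
  jaw=[1,1,1,1,-0.1,-0.1,-0.1,-0.1,-0.1,-0.4,-0.4,-0.4,-0.4,-0.4,-0.4],
)

```text
t: 32.95
eef_pos: [445.2, 16.4, 205.0]
tcp_rot: [2.44, 1.566, 1.586]
ft_force: [0.2, -0.4, 0.9]
opening: 0.702
```

```bash
python3 - <<'E'
from h import *
s=snap("side","pics/s15.png"); c=snap("top","pics/t15.png")
crop(s,140,130,260,230,6,"pics/s15c.png"); crop(c,140,200,220,310,7,"pics/t15c.png")
E
python3 st.py 396,331,200,-128
```

```text
t 33.05 p [445.3  16.2 205. ] yaw -48.9 open 0.703 F [1.1 0.9 0.2] j1 -0.12 j6 -0.84
396,331,200,-128 [-1.97 12.59 -0.2 ] -13.19
```

View pics/s15.png

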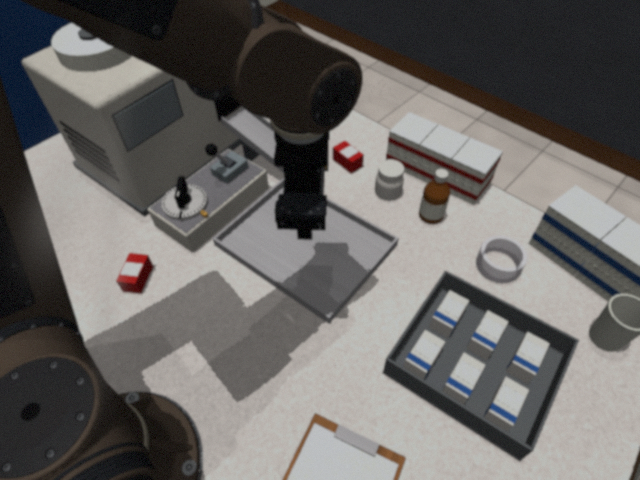

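View pics/t15.png

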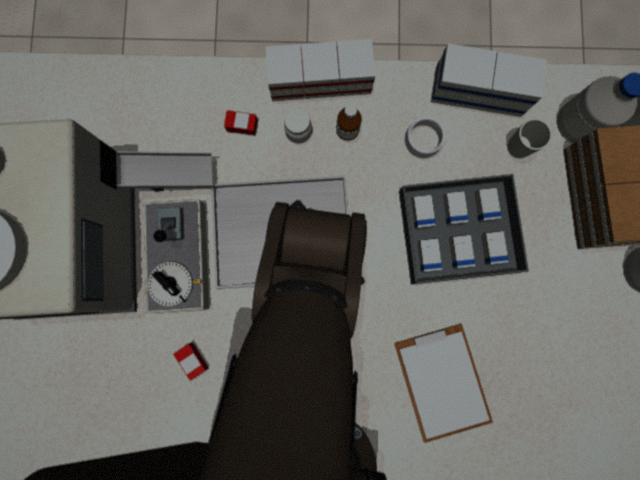

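View pics/s15c.png

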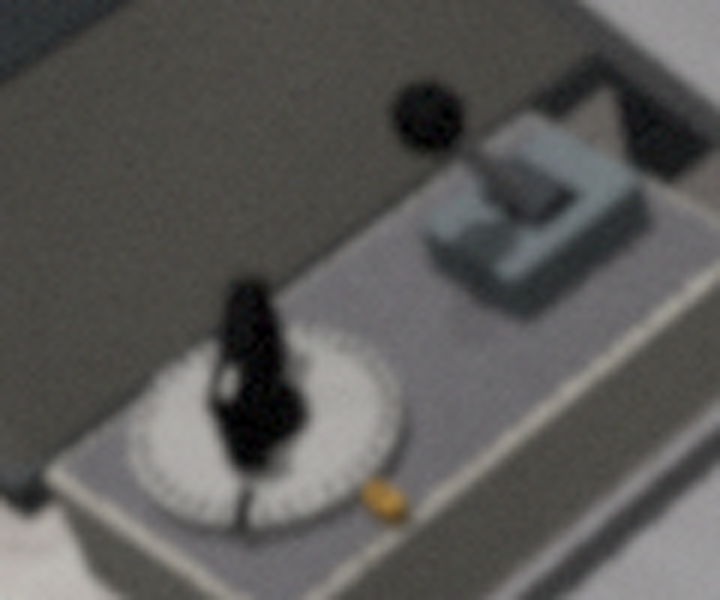

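View pics/t15c.png

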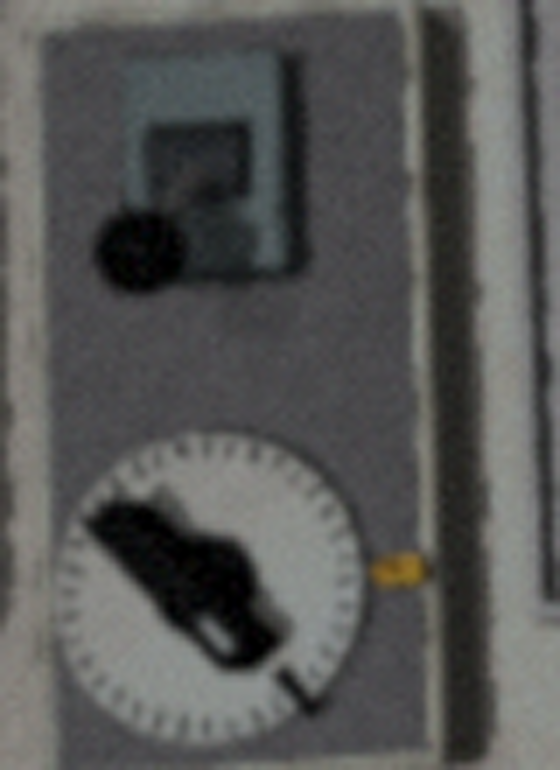

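```bash
cat > dial.py <<'E'
from h import *
def fit(c,box,th,k=6):
    u0,v0,u1,v1=box; im=cv2.GaussianBlur(c["bgr"],(0,0),0.7)[v0:v1,u0:u1]; im=cv2.resize(im,None,fx=k,fy=k,interpolation=cv2.INTER_CUBIC)
    m=(im[...,1]>th).astype(np.uint8)*255; m=cv2.morphologyEx(m,cv2.MORPH_CLOSE,np.ones((9,9)))
    m=cv2.morphologyEx(m,cv2.MORPH_OPEN,np.ones((13,13)))
    ks=cv2.findContours(m,cv2.RETR_EXTERNAL,cv2.CHAIN_APPROX_NONE)[0]; kk=max(ks,key=cv2.contourArea)
    h=cv2.convexHull(kk); e=cv2.fitEllipse(h)
    o=im.copy(); cv2.ellipse(o,e,(0,0,255),1)
    return ((e[0][0]+.5)/k-.5+u0,(e[0][1]+.5)/k-.5+v0),e,o
E
python3 - <<'E'
from dial import *
c=snap("top"); s=snap("side")
gg=c["bgr"][283,140:210,1]; print(gg.tolist())
pc,e,o=fit(c,(145,258,196,310),105); print(pc,e,ray(c,*pc,72)); cv2.imwrite("pics/e1.png",o)
ps,e2,o2=fit(s,(155,175,212,222),115); print(ps,e2,ray(s,*ps,72)); cv2.imwrite("pics/e2.png",o2)
# triangulate lever ball: top crop7 (142,250), side crop6 (428,118)
def tri(a,b):
    A=[];y=[]
    for cam,(u,v) in((c,a),(s,b)):
        d=cam["R"]@np.array([(u-cam["cx"])/cam["fx"],(v-cam["cy"])/cam["fy"],1]); d/=np.linalg.norm(d); P=np.eye(3)-np.outer(d,d); A.append(P); y.append(P@np.array(cam["xyz"]))
    x,r,_,_=np.linalg.lstsq(np.vstack(A),np.hstack(y),rcond=None); return x.round(1),r
f=lambda x,y,k,u,v:((x+.5)/k-.5+u,(y+.5)/k-.5+v)
print("ball",tri(f(142,250,7,140,200),f(428,118,6,140,130)))
print("dial c",tri(pc,ps))
print("clip centre",tri(f(400,570,7,140,200),f(385,500,6,140,130)))
print("ptr tip", [ray(c,*f(x,y,7,140,200),71).round(1) for x,y in((318,708),(275,672))])
print("ptr tip side", [ray(s,*f(x,y,6,140,130),71).round(1) for x,y in((242,530),(246,490))])
print("clip inner top",ray(c,*f(372,570,7,140,200),72).round(1), ray(s,*f(366,490,6,140,130),72).round(1))
E
```

```text
[71, 87, 109, 122, 121, 113, 121, 114, 118, 126, 128, 129, 139, 137, 137, 141, 138, 133, 114, 81, 35, 18, 6, 8, 16, 14, 16, 12, 4, 7, 3, 3, 0, 6, 10, 6, 38, 97, 127, 137, 146, 147, 145, 144, 145, 147, 143, 142, 120, 125, 125, 97, 57, 65, 83, 84, 81, 79, 77, 83, 83, 85, 76, 53, 41, 34, 37, 36, 49, 79]
(270.45973714192706, 331.4920349121094) ((755.2584228515625, 443.45220947265625), (304.4629211425781, 1155.3756103515625), 0.0) [296.924955   112.19094862  72.        ]
(190.15950775146484, 199.48081715901694) ((213.45704650878906, 149.38490295410156), (174.4729461669922, 211.11497497558594), 43.27450180053711) [402.93687214 322.13894625  72.        ]
ball (array([488.9, 336.7, 146.2]), array([0.0056571]))
dial c (array([305.8,  93. , 313.1]), array([93.28494358]))
clip centre (array([400.9, 276.1,  65.8]), array([0.25202883]))
ptr tip [array([357.7, 298. ,  71. ]), array([368.4, 311.8,  71. ])]
ptr tip side [array([357.3, 296.8,  71. ]), array([369.3, 310.8,  71. ])]
clip inner top [400.2 283.5  72. ] [397.  279.1  72. ]
```

View pics/e1.png

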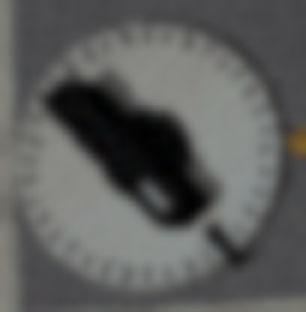

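View pics/e2.png

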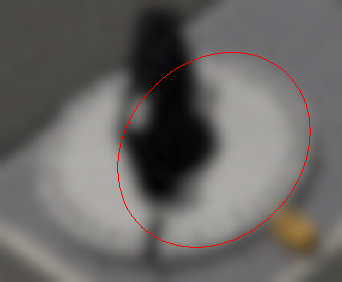

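Run:
```python
from dial import *
c=snap("top"); s=snap("side")
import math
# mask in tight ROI, remove light border
for cam,box,th,name in((c,(147,258,193,309),102,"a"),(s,(157,178,211,221),118,"b")):
    k=6;u0,v0,u1,v1=box; im=cv2.GaussianBlur(cam["bgr"],(0,0),0.7)[v0:v1,u0:u1]; im=cv2.resize(im,None,fx=k,fy=k,interpolation=cv2.INTER_CUBIC)
    m=(im[...,1]>th).astype(np.uint8)*255; m=cv2.morphologyEx(m,cv2.MORPH_OPEN,np.ones((9,9)))
    kk=max(cv2.findContours(m,cv2.RETR_EXTERNAL,cv2.CHAIN_APPROX_NONE)[0],key=cv2.contourArea)
    h=cv2.convexHull(kk)[:,0]; H,W=m.shape; h=h[(h[:,0]>2)&(h[:,1]>2)&(h[:,0]<W-3)&(h[:,1]<H-3)]
    w=np.array([ray(cam,(x+.5)/k-.5+u0,(y+.5)/k-.5+v0,71)[:2] for x,y in h])
    # circle fit
    from scipy.optimize import least_squares
    r=least_squares(lambda p:np.hypot(*(w-p[:2]).T)-p[2],[395,332,48],loss="soft_l1"); print(name,r.x,len(w))
    for p in h: cv2.circle(im,tuple(int(x) for x in p),3,(0,0,255),-1)
    cv2.imwrite(f"pics/e_{name}.png",im)
```

```text
a [394.1823396  334.25907841  46.36561954] 31
b [394.56598968 332.48587553  47.56179202] 33
```

View pics/e_a.png

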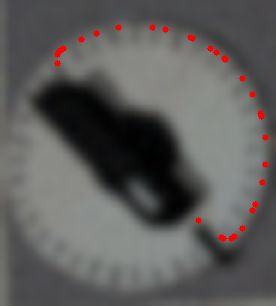

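View pics/e_b.png

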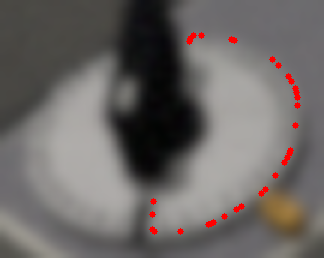

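Run:
```python
from dial import *
c=snap("top")
k=8;u0,v0,u1,v1=147,258,193,309
im=cv2.resize(cv2.GaussianBlur(c["bgr"],(0,0),0.6)[v0:v1,u0:u1],None,fx=k,fy=k,interpolation=cv2.INTER_CUBIC)
m=(im[...,1]<60).astype(np.uint8)*255; m=cv2.morphologyEx(m,cv2.MORPH_OPEN,np.ones((17,17)))
kk=max(cv2.findContours(m,cv2.RETR_EXTERNAL,cv2.CHAIN_APPROX_NONE)[0],key=cv2.contourArea)
r=cv2.minAreaRect(kk); p=cv2.boxPoints(r); print(p.round(0).tolist())
cv2.polylines(im,[p.astype(int)],True,(0,0,255),1); cv2.drawContours(im,[kk],-1,(0,255,0),1); cv2.imwrite("pics/k1.png",im)
w=np.array([ray(c,(x+.5)/k-.5+u0,(y+.5)/k-.5+v0,112)[:2] for x,y in p])
for i in range(4):
    d=w[i]-w[i-1]; print(np.linalg.norm(d),np.degrees(np.arctan2(d[1],d[0]))%180)
print(w.mean(0))
```

```text
[[38.0, 134.0], [125.0, 57.0], [293.0, 248.0], [206.0, 325.0]]
67.04583180420688 43.947591798480325
29.641021220225166 133.5989293146181
67.20409526143492 43.79811666535363
29.467091579267645 133.2895764213376
[396.83666922 326.30843319]
```

View pics/k1.png

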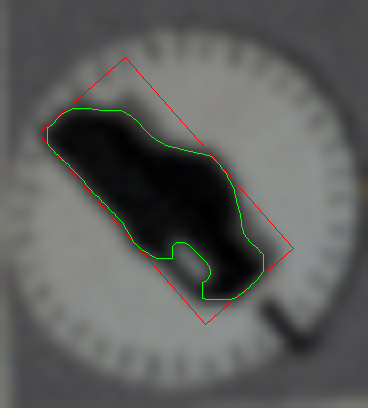

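apply_moves(
  offset=[
    [-1,3,0],
    [-2.04,6,0],
    [-2.04,9,0],
    [-2.04,12.7,0],
    [-2.04,12.7,0],
    [-2.04,12.7,0],
    [-2.04,12.7,0],
    [-2.04,12.7,0],
    [-2.04,12.7,0],
    [-2.04,12.7,-1.6],
    [-2.04,12.7,-2],
    [-2.04,12.7,-2],
  ],
  yaw=[-1.7,-3.4,-5.1,-6.8,-8.5,-10.2,-11.9,-13.6,-14.35,-14.35,-14.35,-14.35],
  jaw=[0.1,0.1,0.1,0.1,0.1,0.1,0.1,0.1,0.1,0.1,0.1,0.1],
)

```text
t: 34.8
eef_pos: [395.4, 330.5, 154.1]
tcp_rot: [2.512, 1.567, 0.159]
ft_force: [0.2, -0.4, 0.4]
opening: 0.448
```

```bash
python3 - <<'E'
from h import *
s=snap("side","pics/s16.png"); c=snap("top","pics/t16.png")
crop(s,130,100,290,230,5,"pics/s16c.png")
E
python3 st.py 394.4,333.3,90,-135
```

```text
t 34.9 p [395.6 331.  155.1] yaw -134.8 open 0.451 F [-0.1 -0.1  0.2] j1 0.57 j6 1.35
394.4,333.3,90,-135 [-0.05  0.09 -2.6 ] -0.04
```

View pics/s16c.png

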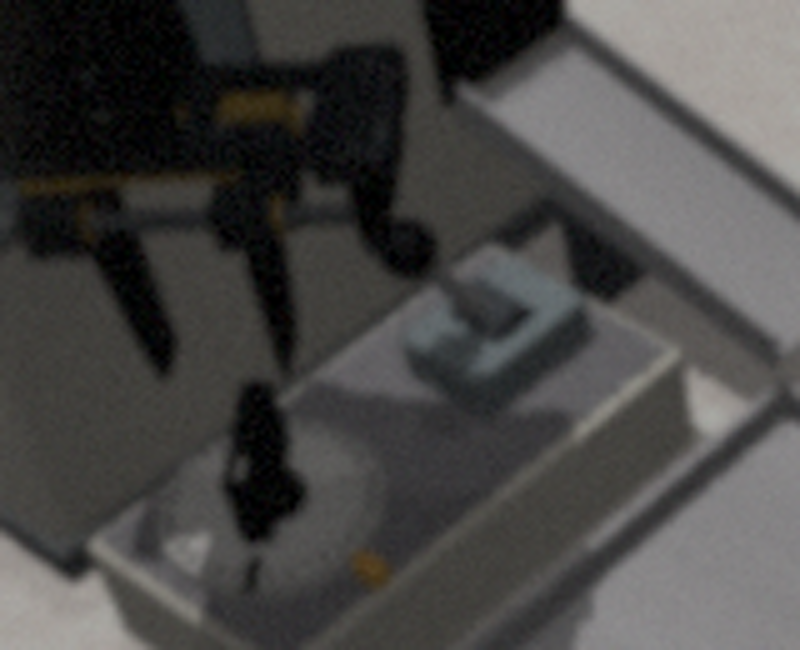

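View pics/t16.png

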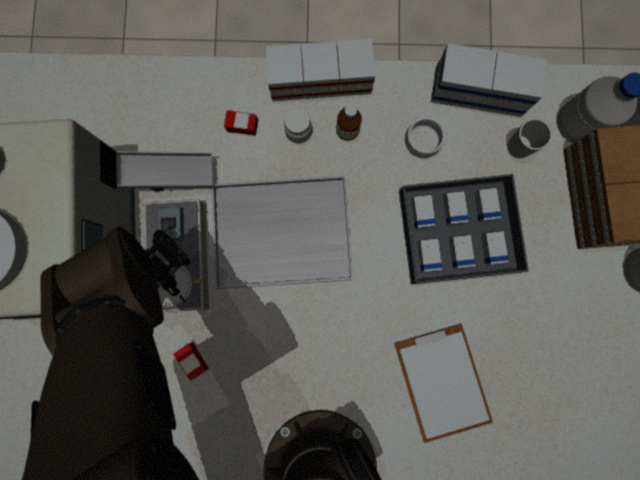

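Run:
```python
from h import *
s=snap("side");c=snap("top")
for z in (205,283,350,400,450): print(z,np.round(proj(s,(445,16,z)),0))
for z in (155,233,300,350,400,450): print(z,np.round(proj(c,(395,331,z)),0), np.round(proj(c,(395-.55*70,331+.83*70,z)),0))
M=lambda x,y:(517+x*.9962-y*.0872,98+x*.0872+y*.9962)
for x in(-155,-100,0):print("tower front",M(x,345),np.round(proj(c,(*M(x,345),290)),0),np.round(proj(c,(*M(x,345),0)),0))
```

```text
205 [306. 221.]
283 [304. 188.]
350 [302. 154.]
400 [301. 125.]
450 [299.  93.]
155 [158. 281.] [128. 300.]
233 [145. 280.] [112. 300.]
300 [132. 278.] [ 96. 300.]
350 [120. 277.] [ 82. 300.]
400 [108. 275.] [ 67. 300.]
450 [ 93. 274.] [ 50. 300.]
tower front (332.505, 428.17299999999994) [ 75. 314.] [136. 311.]
tower front (387.296, 432.96899999999994) [ 75. 282.] [135. 286.]
tower front (486.916, 441.68899999999996) [ 74. 225.] [134. 243.]
```

Run:
```python
from h import *
im=cv2.imread("pics/s16.png"); cv2.imwrite("pics/s16d.png",cv2.resize(im[0:240,0:320],None,fx=2.5,fy=2.5))
```

```text
(no output)
```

View pics/s16d.png

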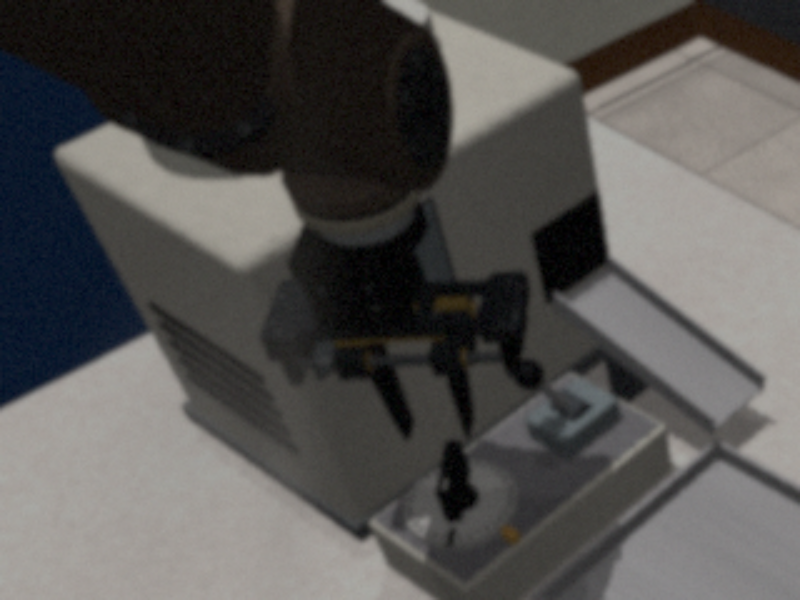

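apply_moves(
  offset=[
    [-0.05,0.09,0],
    [-0.05,0.09,-0.8],
    [-0.05,0.09,-1.3],
    [-0.05,0.09,-1.6],
    [-0.05,0.09,-1.6],
  ],
  yaw=[0,0,0,0,0],
  jaw=[0.1,0.1,0.1,0.1,0.1],
)

```text
t: 35.62
eef_pos: [394.2, 333.3, 115.0]
tcp_rot: [2.663, 1.565, 0.311]
ft_force: [0.9, -0.3, -0.2]
opening: 0.452
```

```bash
python3 - <<'E'
from h import *
s=snap("side","pics/s17.png"); c=snap("top","pics/t17.png")
cv2.imwrite("pics/s17d.png",cv2.resize(s["bgr"][30:240,50:290],None,fx=3.3,fy=2.8))
print(env.state()["tau"].round(2))
E
python3 st.py 394.4,333.3,91,-135
```

```text
[ 0.000e+00 -5.193e+01 -1.830e+01  3.000e-02 -1.000e-01  0.000e+00]
t 35.73 p [394.4 333.5 115.5] yaw -134.8 open 0.451 F [-0.6  0.9 -0.9] j1 0.57 j6 1.36
394.4,333.3,91,-135 [-0.   -0.01 -0.98] -0.04
```

View pics/s17d.png

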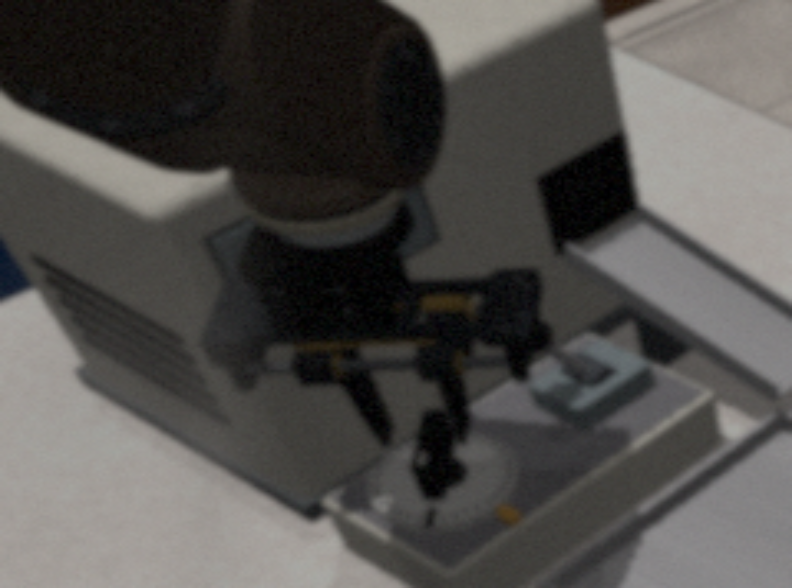

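View pics/t17.png

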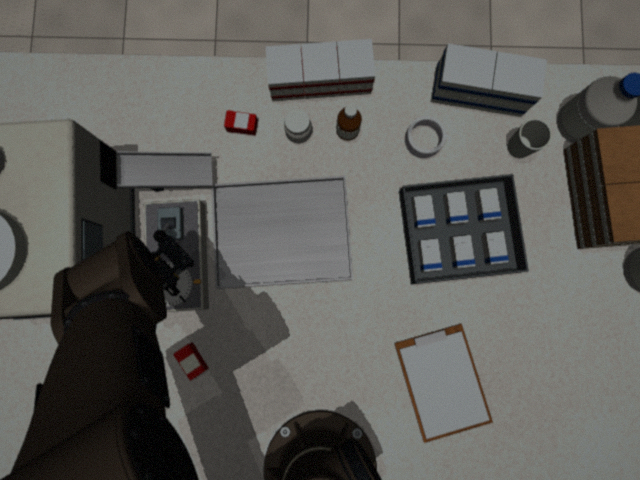

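apply_moves(
  offset=[
    [0,0,-0.4],
    [0,0,-0.8],
    [0,0,-0.92],
    [0,0,-0.92],
    [0,0,-0.92],
  ],
  yaw=[0,0,0,0,0],
  jaw=[0.1,0.1,0.1,0.1,0.1],
)

```text
t: 36.35
eef_pos: [394.5, 333.5, 92.7]
tcp_rot: [2.708, 1.564, 0.356]
ft_force: [0.2, 0.3, 0.6]
opening: 0.451
```

```bash
python3 - <<'E'
from h import *
s=snap("side","pics/s18.png")
crop(s,130,120,270,230,5,"pics/s18c.png"); print(env.state()["tau"].round(2))
E
python3 st.py 394.4,333.3,91,-135
```

```text
[-1.000e-02 -5.322e+01 -1.706e+01  3.000e-02 -9.000e-02  0.000e+00]
t 36.4 p [394.5 333.5  92.7] yaw -134.8 open 0.45 F [0.7 0.2 0.1] j1 0.57 j6 1.36
394.4,333.3,91,-135 [-0.01 -0.01 -0.07] -0.04
```

View pics/s18c.png

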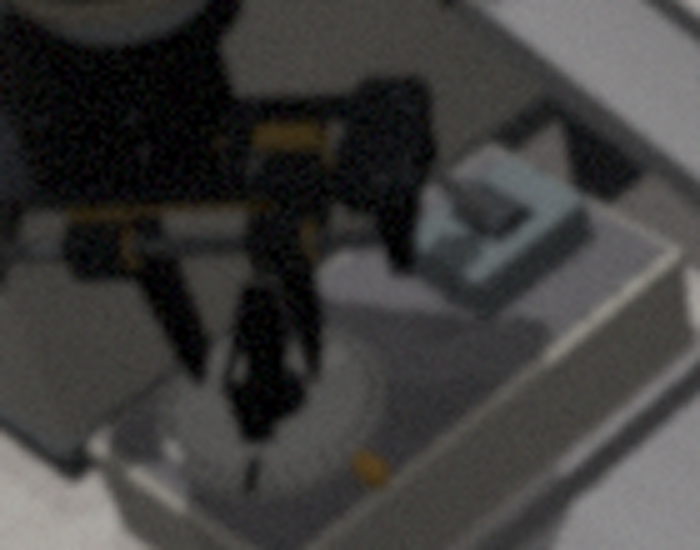

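Run:
```python
from h import *
s=snap("side")
def mark(img,p,yaw,box,k,out):
    im=cv2.imread(img); a=np.radians(yaw); yv=np.array([-np.sin(a),np.cos(a),0]); u0,v0,u1,v1=box
    im=cv2.resize(im[v0:v1,u0:u1],None,fx=k,fy=k,interpolation=cv2.INTER_CUBIC); im=cv2.convertScaleAbs(im,alpha=1.8,beta=20)
    for d in(-88,88):
        for dz,col in((30,(0,0,255)),(50,(0,255,255)),(78,(0,255,0)),(100,(255,0,0))):
            u,v=proj(s,np.array(p)+yv*d+[0,0,dz]); cv2.circle(im,(int((u-u0+.5)*k),int((v-v0+.5)*k)),4,col,-1)
    cv2.imwrite(out,im)
mark("pics/s6.png",(579.5,-296.6,115.9),7.6,(440,210,620,340),4,"pics/p1.png")
mark("pics/s18.png",(394.5,333.5,92.7),-134.8,(110,90,270,220),5,"pics/p2.png")
```

```text
(no output)
```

View pics/p1.png

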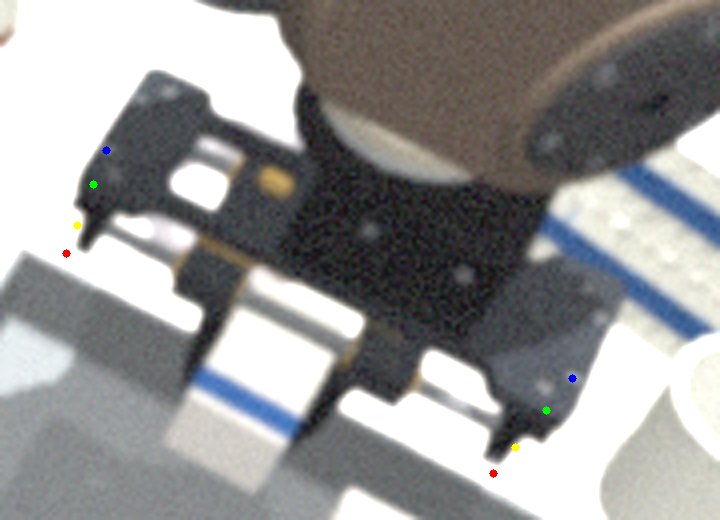

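View pics/p2.png

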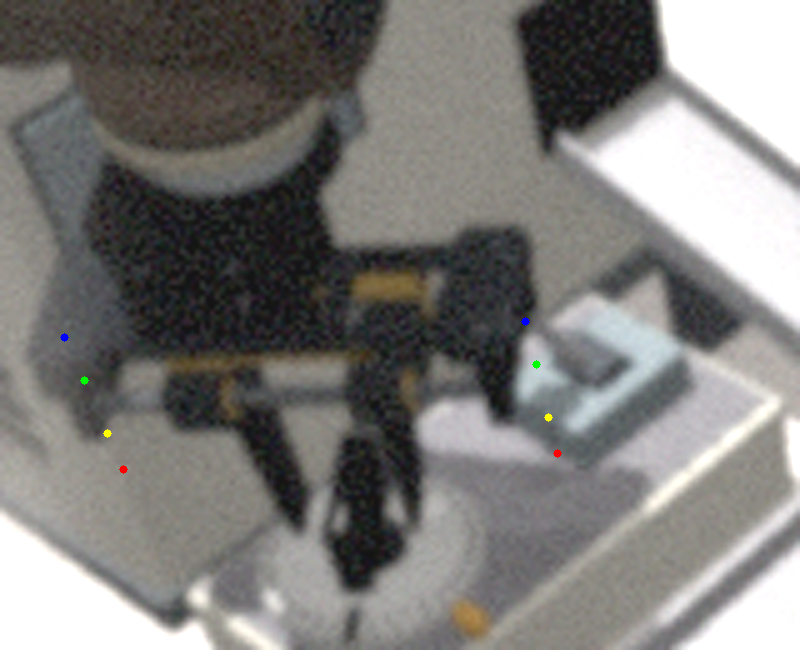

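Run:
```python
import numpy as np
ax=np.array([394.4,333.3]); cur=np.array([394.5,333.5])
def P(th,r,ex,side):
    rel=np.radians(th-225); h=12*abs(np.cos(rel))+10*abs(np.sin(rel)); t=np.radians(th)
    d=7+h+ex; return ax+r*np.array([np.cos(t),np.sin(t)])+side*d*np.array([np.sin(t),-np.cos(t)])
for th,ex in((225,7),(225,0),(235,0),(245,0),(255,0),(265,0),(275,0),(285,0),(295,0),(300,0),(305,0),(310,0)):
    p=P(th,22,ex,1); print(th,p.round(1),((p-cur)/25).round(2))
```

```text
225 [360.5 336.1] [-1.36  0.11]
225 [365.4 331.2] [-1.16 -0.09]
235 [364.9 327.1] [-1.18 -0.26]
245 [365.4 322.5] [-1.16 -0.44]
255 [367.1 317.8] [-1.1  -0.63]
265 [369.9 313.4] [-0.98 -0.81]
275 [374.  309.4] [-0.82 -0.96]
285 [379.2 306.4] [-0.61 -1.08]
295 [385.1 304.7] [-0.38 -1.15]
300 [388.3 304.4] [-0.25 -1.17]
305 [391.5 304.4] [-0.12 -1.16]
310 [394.7 304.9] [ 0.01 -1.15]
```

apply_moves(
  offset=[
    [0,0,0.8],
    [0,0,1.4],
    [-0.7,0.05,1.4],
    [-1.36,0.11,1.4],
    [-1.36,0.11,1.4],
    [-1.36,0.11,1.4],
    [-1.36,0.11,0.6],
    [-1.36,0.11,0],
    [-1.36,0.11,-0.1],
    [-1.36,0.11,-0.1],
  ],
  yaw=[0,0,0,0,0,0,0,0,0,0],
  jaw=[0.1,0.1,1,1,1,1,1,1,1,1],
)

```text
t: 37.7
eef_pos: [360.8, 336.3, 90.3]
tcp_rot: [2.712, 1.564, 0.36]
ft_force: [0.0, -0.2, 1.0]
opening: 0.006
```

```bash
python3 - <<'E'
from h import *
s=snap("side","pics/s19.png")
crop(s,110,90,270,230,5,"pics/s19c.png"); print(env.state()["tau"].round(2))
E
python3 st.py 365.4,331.2,90,-135
```

```text
[-5.000e-02 -5.045e+01 -1.598e+01  3.000e-02 -1.100e-01 -0.000e+00]
t 37.75 p [360.8 336.4  90.6] yaw -134.8 open 0.004 F [ 0.4  0.1 -0.4] j1 0.62 j6 1.4
365.4,331.2,90,-135 [ 0.18 -0.21 -0.02] -0.04
```

View pics/s19c.png

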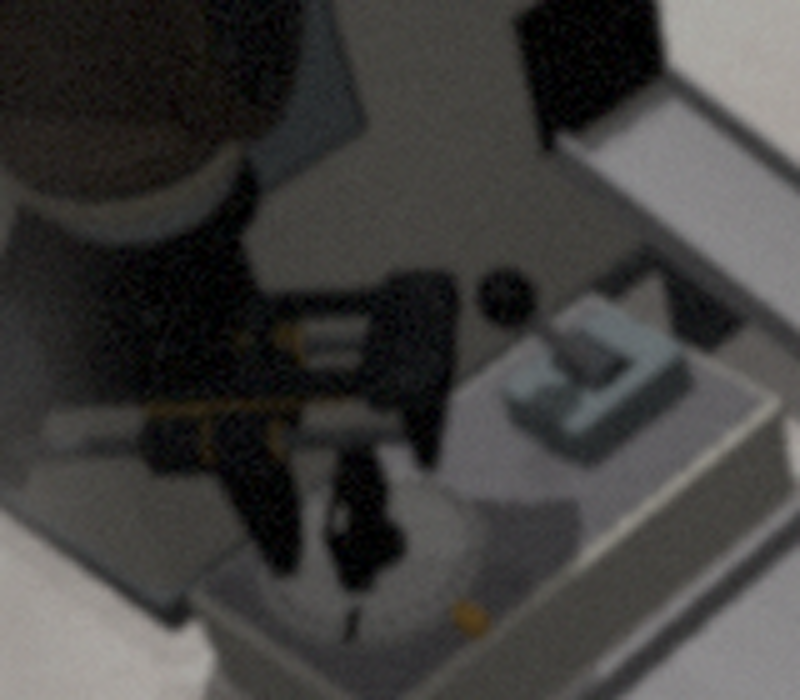

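apply_moves(
  offset=[
    [0.18,-0.21,0],
    [0.16,-0.37,0],
    [0.18,-0.56,0],
    [0.25,-0.74,0],
    [0.36,-0.92,0],
    [0.36,-0.92,0],
  ],
  yaw=[0,0,0,0,0,0],
  jaw=[1,1,1,1,1,1],
)

```text
t: 38.5
eef_pos: [369.4, 313.1, 90.6]
tcp_rot: [2.769, 1.564, 0.416]
ft_force: [-3.3, 1.8, 0.4]
opening: 0.007
```

```bash
python3 - <<'E'
from h import *
s=snap("side","pics/s20.png")
crop(s,110,90,270,230,5,"pics/s20c.png"); print(env.state()["tau"].round(2))
E
python3 st.py 374,309.4,90,-135 379.2,306.4,90,-135 385.1,304.7,90,-135 391.5,304.4,90,-135 396,305,90,-135
```

```text
[ -1.85 -49.76 -16.62  -0.41  -0.51   0.  ]
t 38.55 p [369.4 313.1  90.6] yaw -134.8 open 0.004 F [-2.4  2.2  0.9] j1 0.57 j6 1.35
374,309.4,90,-135 [ 0.18 -0.15 -0.02] -0.04
379.2,306.4,90,-135 [ 0.39 -0.27 -0.02] -0.04
385.1,304.7,90,-135 [ 0.63 -0.34 -0.02] -0.04
391.5,304.4,90,-135 [ 0.88 -0.35 -0.02] -0.04
396,305,90,-135 [ 1.06 -0.33 -0.02] -0.04
```

View pics/s20c.png

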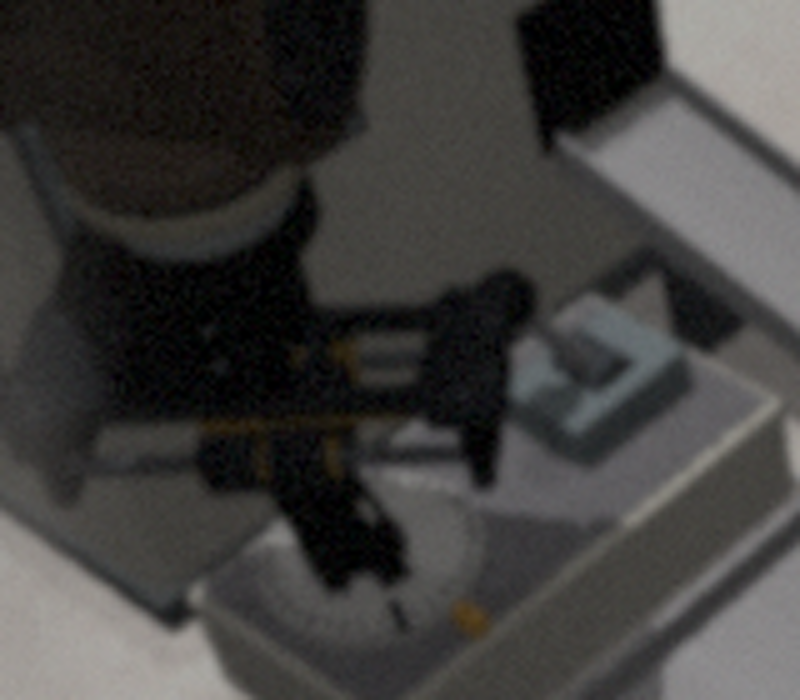

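apply_moves(
  offset=[
    [0.18,-0.15,0],
    [0.39,-0.27,0],
    [0.63,-0.34,0],
    [0.88,-0.35,0],
    [1.02,-0.33,0],
    [1.02,-0.33,0],
  ],
  yaw=[0,0,0,0,0,0],
  jaw=[1,1,1,1,1,1],
)

```text
t: 39.3
eef_pos: [394.5, 304.5, 90.4]
tcp_rot: [2.702, 1.565, 0.35]
ft_force: [-2.5, -1.2, -1.2]
opening: 0.008
```

```bash
python3 - <<'E'
from h import *
s=snap("side","pics/s21.png")
crop(s,110,90,270,230,5,"pics/s21c.png"); print(env.state()["tau"].round(2))
E
python3 st.py
```

```text
[-3.200e-01 -5.278e+01 -1.885e+01  2.000e-02 -9.400e-01 -2.000e-02]
t 39.35 p [394.5 304.5  90.4] yaw -134.8 open 0.004 F [-3.7 -1.5 -2.9] j1 0.53 j6 1.31
```

View pics/s21c.png

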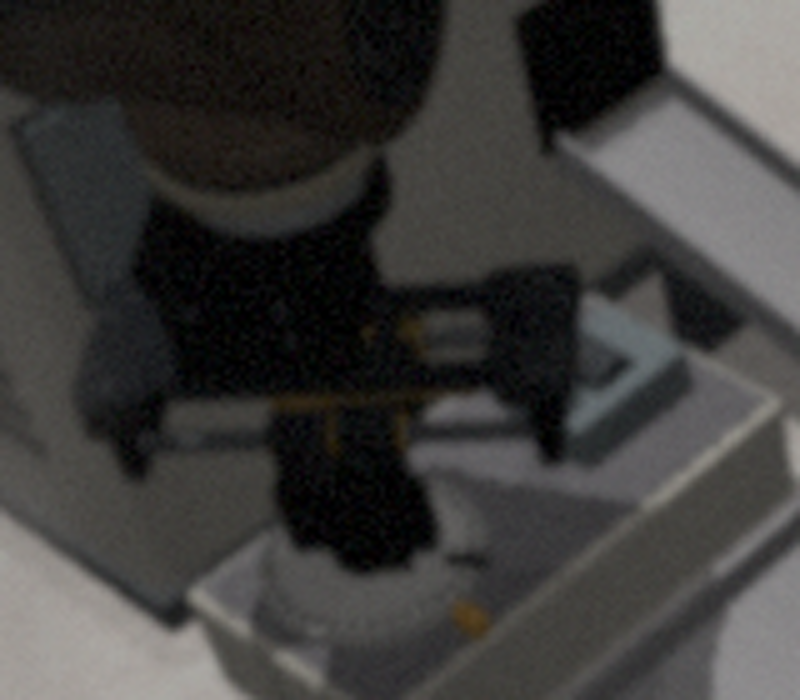

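apply_moves(
  offset=[
    [-0.2,-0.3,0],
    [-0.3,-0.6,0.4],
    [-0.3,-0.6,1.6],
    [-0.3,-2,3],
    [-0.5,-4,3],
    [-0.5,-4,3],
  ],
  yaw=[0,0,0,0,0,0],
  jaw=[1,1,1,1,1,1],
)

```text
t: 40.1
eef_pos: [381.8, 202.3, 166.6]
tcp_rot: [2.672, 1.563, 0.317]
ft_force: [0.4, 0.5, 0.7]
opening: 0.006
```

```bash
python3 - <<'E'
from h import *
s=snap("side","pics/s22.png"); c=snap("top","pics/t22.png")
crop(s,140,150,240,230,7,"pics/s22c.png"); crop(c,140,240,220,310,7,"pics/t22c.png")
E
python3 st.py
```

```text
t 40.2 p [382.5 204.3 166.2] yaw -134.9 open 0.004 F [ 0.8  0.1 -0.6] j1 0.34 j6 1.12
```

View pics/s22c.png

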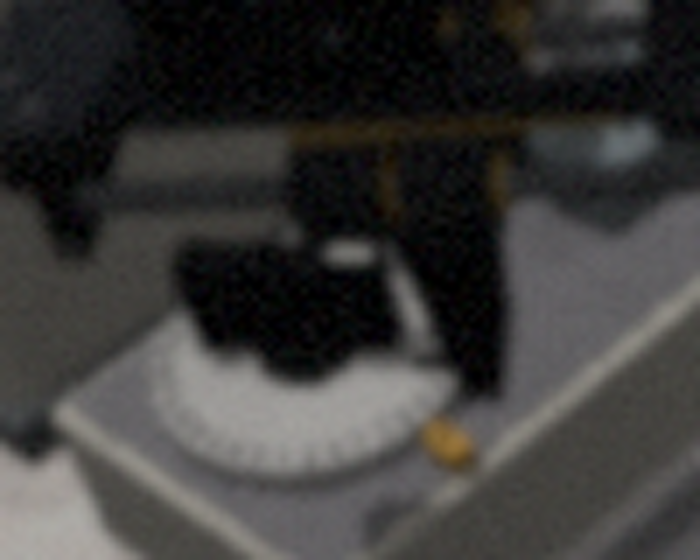

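View pics/t22c.png

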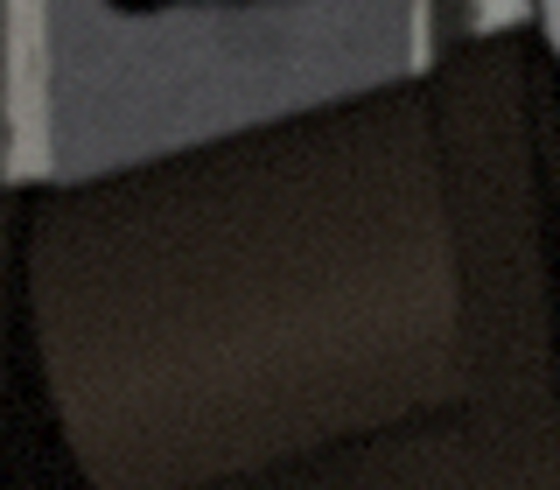

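apply_moves(
  offset=[
    [1,-2,1.6],
    [3,-4,1.6],
    [5,-6,1.6],
    [5,-8,1.6],
    [5,-8,1.6],
  ],
  yaw=[0,0,0,0,0],
  jaw=[1,1,1,1,1],
)

```text
t: 40.83
eef_pos: [508.7, 1.9, 205.8]
tcp_rot: [2.678, 1.563, 0.321]
ft_force: [-0.7, 0.7, 0.5]
opening: 0.001
```

```bash
python3 - <<'E'
from h import *
s=snap("side","pics/s23.png"); c=snap("top","pics/t23.png")
crop(s,140,150,240,230,7,"pics/s23c.png"); crop(c,140,240,220,310,7,"pics/t23c.png")
E
python3 st.py
```

```text
t 40.92 p [507.7   4.3 205.9] yaw -134.9 open 0.007 F [-0.   0.5  0.1] j1 -0.12 j6 0.66
```

View pics/s23c.png

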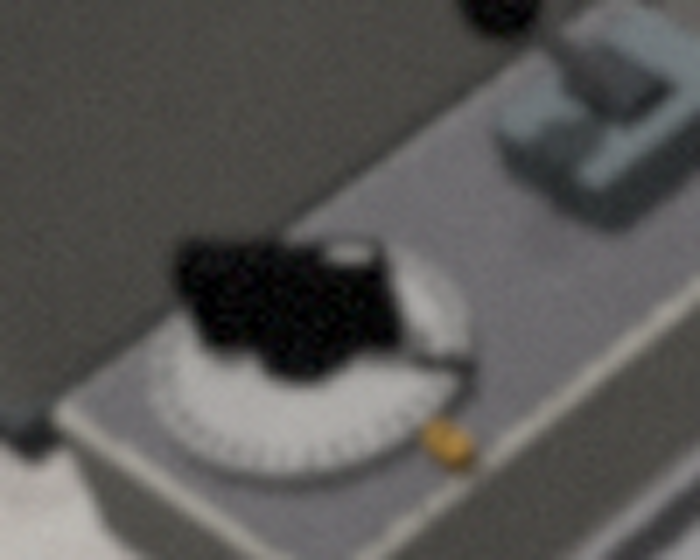

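View pics/t23c.png

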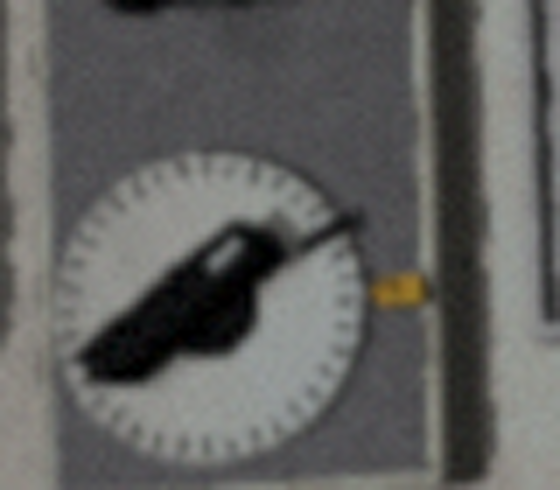

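```bash
cat > ang.py <<'E'
from h import *
c=snap("top"); s=snap("side")
import sys
f=lambda x,y,k,u,v:((x+.5)/k-.5+u,(y+.5)/k-.5+v)
AX=np.array([394.4,333.3])
def A(p): d=p[:2]-AX; return round(float(np.degrees(np.arctan2(d[1],d[0])))%360,1),round(float(np.hypot(*d)),1),p.round(1)
E
python3 - <<'E'
from ang import *
print("tip top",A(ray(c,*f(360,216,7,140,240),71)),"inner",A(ray(c,*f(293,252,7,140,240),71)))
print("tip side",A(ray(s,*f(470,368,7,140,150),71)))
print("clip top",A(ray(c,*f(400,291,7,140,240),72)),A(ray(c,*f(374,291,7,140,240),72)),"side",A(ray(s,*f(447,436,7,140,150),72)),A(ray(s,*f(430,428,7,140,150),72)))
a,b=ray(c,*f(75,362,7,140,240),112),ray(c,*f(235,222,7,140,240),112); d=b-a; print("bar edge",np.degrees(np.arctan2(d[1],d[0]))%360)
# clip by colour
for cam,box in((c,(185,270,210,290)),(s,(195,200,212,222))):
    u0,v0,u1,v1=box; im=cam["bgr"][v0:v1,u0:u1].astype(int); m=(im[...,2]-im[...,0]>40); v,u=np.nonzero(m); w=(im[...,2]-im[...,0])[m]
    print("clip px",(u*w).sum()/w.sum()+u0,(v*w).sum()/w.sum()+v0,A(ray(cam,(u*w).sum()/w.sum()+u0,(v*w).sum()/w.sum()+v0,69)))
E
```

```text
tip top (302.6, 53.0, array([422.9, 288.7,  71. ])) inner (304.6, 29.9, array([411.4, 308.7,  71. ]))
tip side (303.4, 50.7, array([422.3, 291. ,  71. ]))
clip top (275.6, 58.7, array([400.1, 274.8,  72. ])) (276.2, 50.8, array([399.9, 282.8,  72. ])) side (275.3, 60.1, array([400. , 273.4,  72. ])) (274.4, 53.8, array([398.6, 279.7,  72. ]))
bar edge 313.38715765186146
clip px 196.7402812241522 281.116211745244 (275.8, 58.1, array([400.2, 275.5,  69. ]))
clip px 203.45801180208807 212.78393100317749 (275.1, 59.6, array([399.7, 273.9,  69. ]))
```

apply_moves(
  offset=[
    [-1.5,2.5,0],
    [-3,5,0],
    [-3.21,7.5,0],
    [-3.21,10,0],
    [-3.21,12.5,0],
    [-3.21,13.17,0],
    [-3.21,13.17,0],
    [-3.21,13.17,-1.5],
    [-3.21,13.17,-2.8],
    [-3.21,13.17,-2.8],
  ],
  yaw=[0,0,0,0,0,0,0,0,0,0],
  jaw=[1,1,1,1,1,1,1,1,1,1],
)

```text
t: 42.28
eef_pos: [425.6, 334.3, 134.8]
tcp_rot: [2.567, 1.567, 0.215]
ft_force: [-0.0, 0.9, 0.1]
opening: 0.0
```

```bash
python3 - <<'E'
from h import *
s=snap("side","pics/s24.png"); crop(s,110,90,270,230,5,"pics/s24c.png")
E
python3 st.py 427.4,333.4,95,-135
```

```text
t 42.33 p [426.4 334.8 136.3] yaw -134.8 open 0.004 F [0.5 0.7 0.3] j1 0.54 j6 1.33
427.4,333.4,95,-135 [ 0.04 -0.05 -1.65] -0.04
```

View pics/s24c.png

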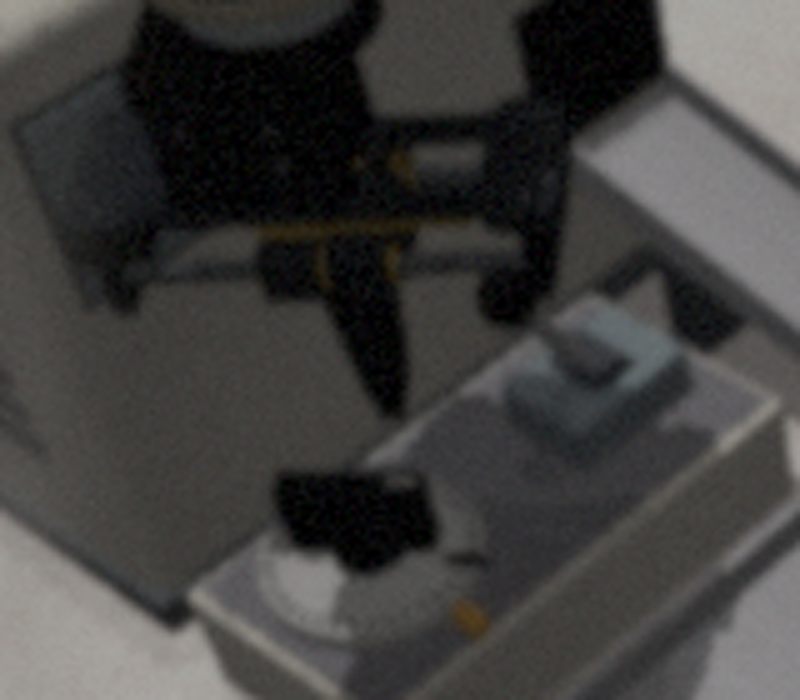

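apply_moves(
  offset=[
    [0.06,-0.04,-0.5],
    [0.06,-0.04,-1],
    [0.06,-0.04,-1.4],
    [0.06,-0.04,-1.65],
    [0.06,-0.04,-1.65],
  ],
  yaw=[0,0,0,0,0],
  jaw=[1,1,1,1,1],
)

```text
t: 42.95
eef_pos: [427.8, 333.7, 94.5]
tcp_rot: [2.673, 1.565, 0.321]
ft_force: [0.5, -0.1, 0.2]
opening: 0.003
```

```bash
python3 - <<'E'
from h import *
s=snap("side","pics/s25.png"); crop(s,110,90,270,230,5,"pics/s25c.png")
ax=np.array([394.4,333.3]); cur=env.state()["eef_pos"][:2]
def P(th,r,ex,side):
    rel=np.radians(th-225); h=12*abs(np.cos(rel))+10*abs(np.sin(rel)); t=np.radians(th)
    d=7+h+ex; return ax+r*np.array([np.cos(t),np.sin(t)])+side*d*np.array([np.sin(t),-np.cos(t)])
for th in (312,305,298,291,284,278,274,270,267,264):
    p=P(th,22,0,-1); print(th,p.round(1),((p-cur)/25).round(2))
E
python3 st.py
```

```text
312 [422.2 328.7] [-0.23 -0.2 ]
305 [422.5 326.1] [-0.22 -0.3 ]
298 [422.5 323.3] [-0.22 -0.42]
291 [421.9 320.3] [-0.24 -0.54]
284 [420.8 317.2] [-0.29 -0.66]
278 [419.5 314.6] [-0.34 -0.77]
274 [418.3 312.9] [-0.39 -0.83]
270 [417.  311.3] [-0.44 -0.9 ]
267 [415.8 310.1] [-0.49 -0.94]
264 [414.6 309.1] [-0.53 -0.99]
t 43.0 p [428.  333.7  94.9] yaw -134.8 open 0.004 F [ 0.2 -0.5 -0.2] j1 0.54 j6 1.32
```

View pics/s25c.png

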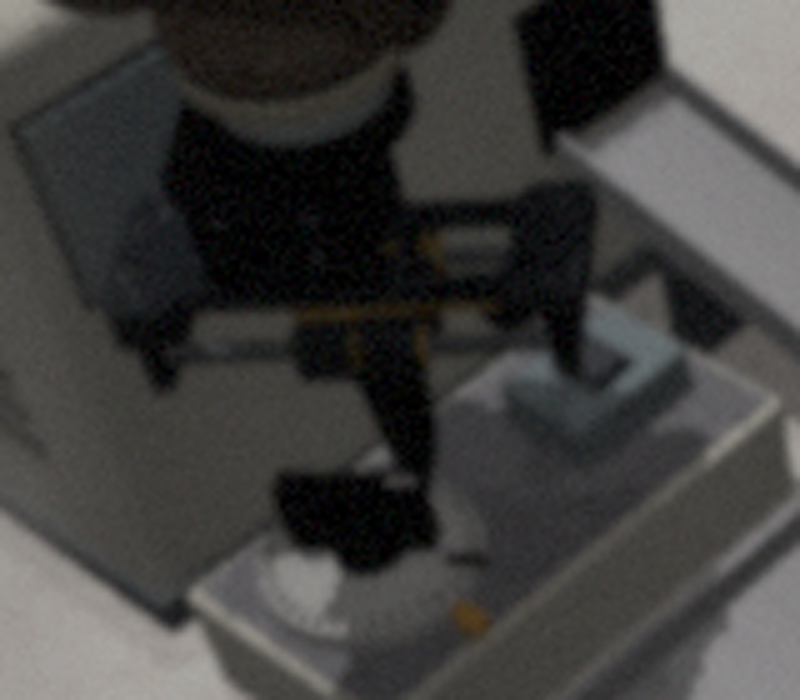

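apply_moves(
  offset=[
    [-0.23,-0.2,0],
    [-0.22,-0.3,0],
    [-0.22,-0.42,0],
    [-0.24,-0.54,0],
    [-0.29,-0.66,0],
    [-0.34,-0.77,0],
    [-0.34,-0.77,0],
  ],
  yaw=[0,0,0,0,0,0,0],
  jaw=[1,1,1,1,1,1,1],
)

```text
t: 43.88
eef_pos: [420.1, 314.7, 95.2]
tcp_rot: [2.743, 1.563, 0.391]
ft_force: [3.3, 2.6, 0.6]
opening: 0.005
```

```bash
python3 - <<'E'
from h import *
s=snap("side","pics/s26.png"); crop(s,140,150,240,230,7,"pics/s26c.png")
E
python3 st.py
```

```text
t 43.92 p [420.1 314.7  95.2] yaw -134.8 open 0.004 F [4.6 2.7 0.7] j1 0.52 j6 1.3
```

View pics/s26c.png

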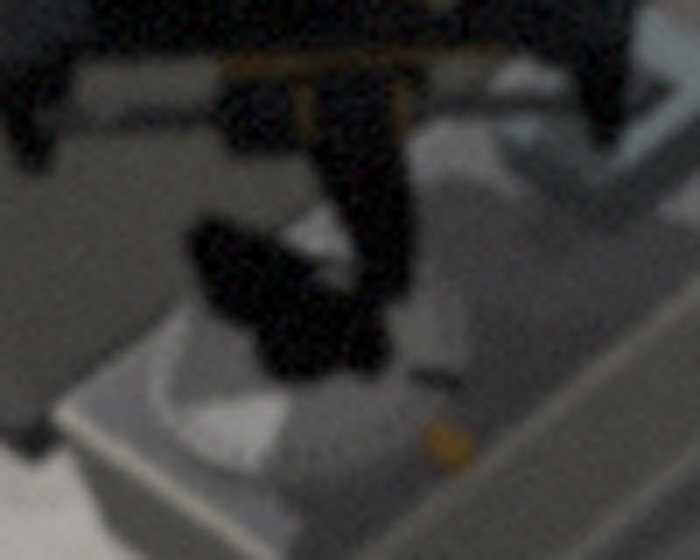

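Run:
```python
from ang import *
im=s["bgr"][196:212,190:212].astype(int).sum(2)//3
print(A(ray(s,*f(462,384,7,140,150),71)), A(ray(s,*f(412,374,7,140,150),71)))
for a in (275.5,280,285,290,295,300,303): 
    t=np.radians(a); u,v=proj(s,(*(AX+52*np.array([np.cos(t),np.sin(t)])),71)); print(a,round((u+.5-140)*7),round((v+.5-150)*7))
```

```text
(295.8, 50.8, array([416.5, 287.6,  71. ])) (294.9, 34.5, array([408.9, 302. ,  71. ]))
275.5 430 426
280 439 418
285 449 408
290 458 398
295 465 387
300 471 376
303 474 370
```

apply_moves(
  offset=[
    [-0.05,-0.05,0],
    [-0.1,-0.1,0],
    [-0.15,-0.15,0],
    [-0.19,-0.2,0],
    [-0.19,-0.2,0],
  ],
  yaw=[0,0,0,0,0],
  jaw=[1,1,1,1,1],
)

```text
t: 44.65
eef_pos: [415.3, 309.7, 95.2]
tcp_rot: [2.715, 1.563, 0.363]
ft_force: [4.2, 2.5, 0.1]
opening: 0.004
```

```bash
python3 - <<'E'
from h import *
s=snap("side","pics/s27.png"); crop(s,140,150,240,230,7,"pics/s27c.png")
E
python3 st.py
```

```text
t 44.7 p [415.3 309.7  95.1] yaw -134.8 open 0.006 F [3.8 2.6 0.7] j1 0.51 j6 1.3
```

View pics/s27c.png

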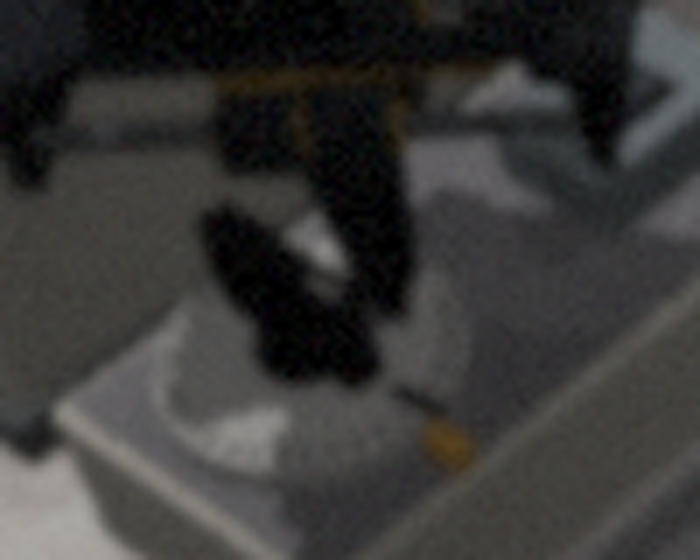

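apply_moves(
  offset=[
    [-0.04,-0.04,0],
    [-0.08,-0.08,0],
    [-0.1,-0.1,0],
    [-0.1,-0.1,0],
  ],
  yaw=[0,0,0,0],
  jaw=[1,1,1,1],
)

```text
t: 45.2
eef_pos: [412.7, 307.1, 95.1]
tcp_rot: [2.694, 1.564, 0.342]
ft_force: [3.5, 2.4, 0.9]
opening: 0.004
```

```bash
python3 - <<'E'
from h import *
s=snap("side","pics/s28.png"); crop(s,180,185,220,225,16,"pics/s28c.png")
E
python3 st.py
```

```text
t 45.25 p [412.7 307.1  95.1] yaw -134.8 open 0.002 F [3.6 2.4 0.4] j1 0.51 j6 1.29
```

View pics/s28c.png

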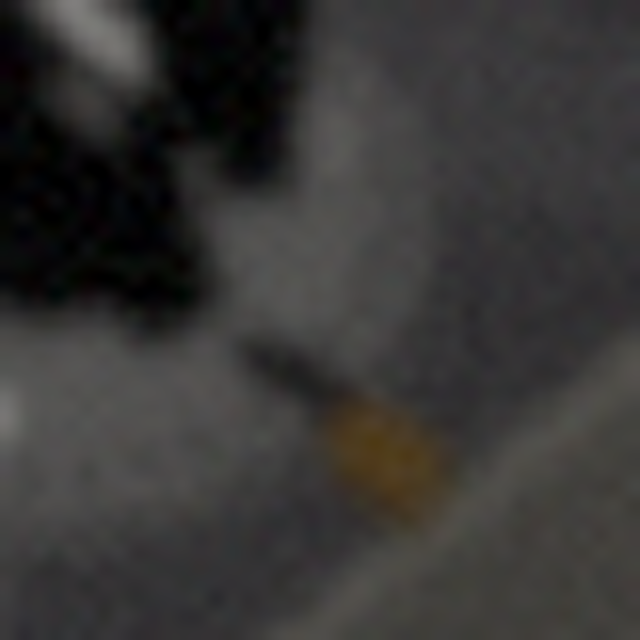

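Run:
```python
from ang import *
for x,y in ((250,345),(300,372),(330,392)): print(A(ray(s,*f(x,y,16,180,185),71)))
for a in (270,275.5,280,284): 
  for r in (30,40,52):
    t=np.radians(a); u,v=proj(s,(*(AX+r*np.array([np.cos(t),np.sin(t)])),71)); print(a,r,round((u+.5-180)*16),round((v+.5-185)*16))
```

```text
(277.5, 33.6, array([398.8, 300. ,  71. ]))
(277.9, 42.4, array([400.3, 291.3,  71. ]))
(277.5, 48.1, array([400.7, 285.6,  71. ]))
270 30 208 351
270 40 255 390
270 52 312 436
275.5 30 225 339
275.5 40 278 373
275.5 52 342 414
280 30 238 328
280 40 295 358
280 52 364 395
284 30 248 318
284 40 309 344
284 52 382 377
```

apply_moves(
  offset=[
    [-0.02,-0.02,0],
    [-0.035,-0.035,0],
    [-0.035,-0.035,0],
    [-0.035,-0.035,0],
  ],
  yaw=[0,0,0,0],
  jaw=[1,1,1,1],
)

```text
t: 45.85
eef_pos: [411.7, 306.2, 95.1]
tcp_rot: [2.689, 1.564, 0.337]
ft_force: [3.9, 2.2, -0.3]
opening: 0.007
```

apply_moves(
  offset=[
    [0.2,0.2,0],
    [0.5,0.4,0],
    [0.5,0.4,2],
    [0.5,0.4,4],
    [0.5,-2,4.4],
    [0.5,-4.5,4.4],
    [2,-7,4.4],
    [3.5,-9.5,4.4],
    [3.5,-12,4.4],
    [3.5,-12,4.4],
  ],
  yaw=[0,0,0,0,0,0,0,0,0,0],
  jaw=[1,1,1,1,1,1,1,1,1,1],
)

```text
t: 47.1
eef_pos: [499.7, 3.5, 204.8]
tcp_rot: [2.746, 1.565, 0.391]
ft_force: [0.7, 0.5, 0.4]
opening: 0.004
```

```bash
python3 - <<'E'
from h import *
s=snap("side","pics/s29.png"); c=snap("top","pics/t29.png"); crop(s,160,165,225,225,9,"pics/s29c.png"); crop(c,145,255,205,310,10,"pics/t29c.png")
E
python3 st.py
```

```text
t 47.2 p [499.4   5.  204.9] yaw -134.9 open 0.005 F [ 0.9  1.  -0.3] j1 -0.12 j6 0.66
```

View pics/s29c.png

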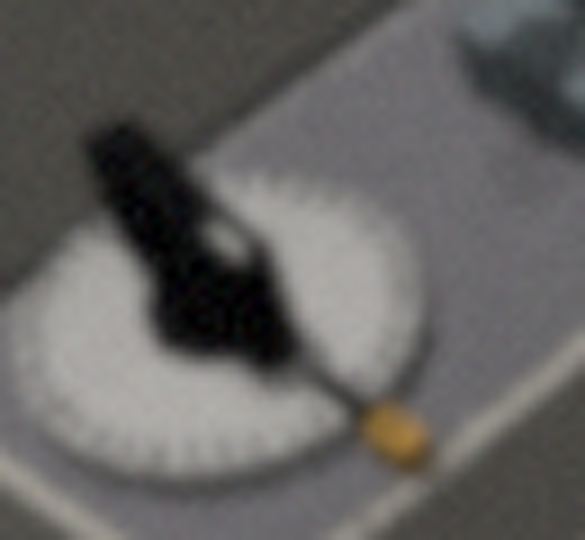

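View pics/t29c.png

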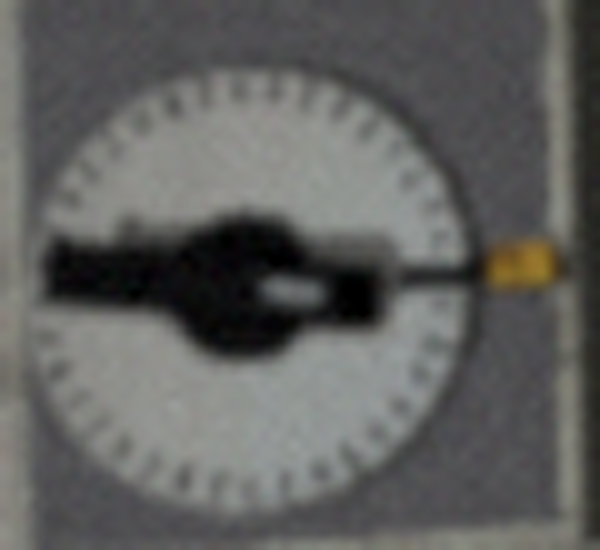

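apply_moves(
  offset=[
    [-1,2,0],
    [-2,4,0],
    [-2.4,6.5,0],
    [-2.4,9,0],
    [-2.4,11.5,0],
    [-2.4,13.1,0],
    [-2.4,13.1,0],
    [-2.4,13.1,0],
    [-2.4,13.1,-1.5],
    [-2.4,13.1,-1.5],
  ],
  yaw=[1.5,3,4.5,6,7.5,8.3,8.3,8.3,8.3,8.3],
  jaw=[1,1,1,1,1,1,1,1,1,1],
)

```text
t: 48.45
eef_pos: [438.4, 331.2, 166.0]
tcp_rot: [-2.766, 1.567, 2.031]
ft_force: [-0.8, -0.1, 0.9]
opening: 0.001
```

```bash
python3 - <<'E'
from h import *
s=snap("side","pics/s30.png"); crop(s,120,60,290,220,4,"pics/s30c.png")
E
python3 st.py 440,333,130,-85
```

```text
t 48.5 p [439.2 331.7 167.4] yaw -85.2 open 0.004 F [0.2 0.2 0.8] j1 0.52 j6 0.44
440,333,130,-85 [ 0.03  0.05 -1.5 ] 0.03
```

View pics/s30c.png

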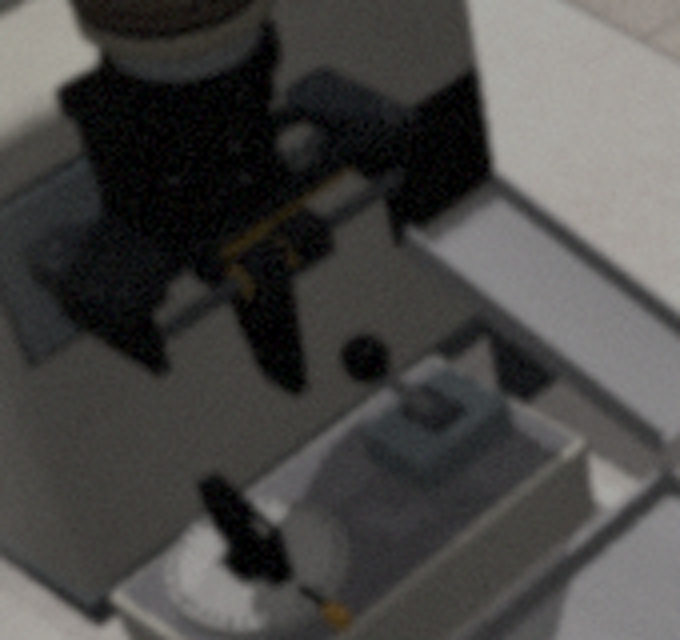

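apply_moves(
  offset=[
    [0,0.12,-0.8],
    [0,0.14,-1.4],
    [0,0.14,-1.45],
    [0.5,0.18,-1.45],
    [1,0.22,-1.45],
    [1.3,0.25,-1.45],
    [1.6,0.28,-1.45],
    [1.9,0.3,-1.45],
    [2.2,0.33,-1.45],
    [2.5,0.36,-1.45],
    [2.8,0.38,-1.45],
    [3.1,0.41,-1.45],
    [3.1,0.41,-1.45],
  ],
  yaw=[0,0,0,0,0,0,0,0,0,0,0,0,0],
  jaw=[1,1,1,1,1,1,1,1,1,1,1,1,1],
)

```text
t: 50.12
eef_pos: [517.2, 341.9, 131.0]
tcp_rot: [2.967, 1.566, 1.48]
ft_force: [-0.4, -0.5, -1.0]
opening: 0.004
```

```bash
python3 - <<'E'
from h import *
s=snap("side","pics/s31.png"); crop(s,120,60,290,220,4,"pics/s31c.png")
E
python3 st.py 534,342,130,-85
```

```text
t 50.17 p [516.9 341.9 130.9] yaw -85.2 open 0.007 F [ 0.2 -0.5  0.9] j1 0.48 j6 0.39
534,342,130,-85 [ 0.69  0.01 -0.04] 0.03
```

View pics/s31c.png

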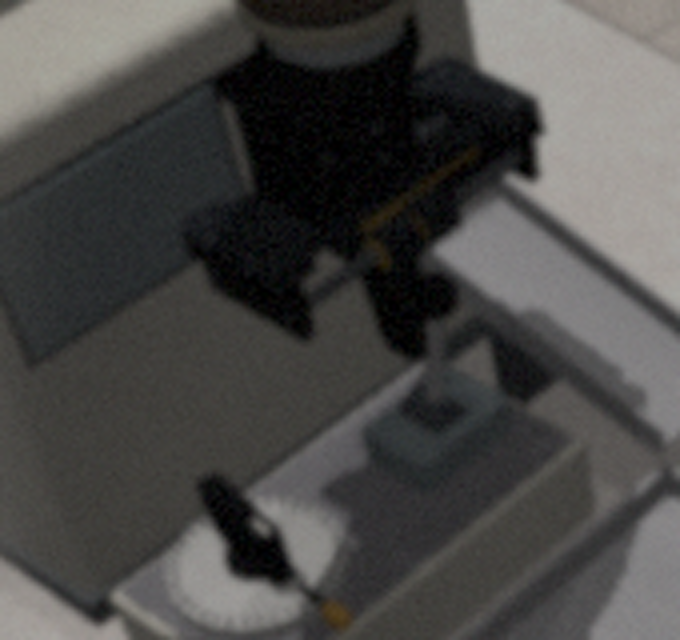

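apply_moves(
  offset=[
    [0.25,0.02,0],
    [0.5,0.04,0],
    [0.65,0.05,0],
    [0.7,0.06,0],
    [0.7,0.06,0],
  ],
  yaw=[0,0,0,0,0],
  jaw=[1,1,1,1,1],
)

```text
t: 50.8
eef_pos: [534.5, 343.4, 131.0]
tcp_rot: [2.958, 1.566, 1.471]
ft_force: [-0.2, -0.6, 0.0]
opening: 0.006
```

```bash
python3 - <<'E'
from h import *
s=snap("side","pics/s32.png"); crop(s,120,60,290,220,4,"pics/s32c.png")
for L in (0.8,0.9,1.0):
    p=L-0.5; b=(525+75*np.sin(p)*.996,340+75*np.sin(p)*.087,82+75*np.cos(p)); u,v=proj(s,b); print(L,round((u-120+.5)*4),round((v-60+.5)*4))
E
python3 st.py
```

```text
0.8 442 290
0.9 453 287
1.0 462 286
t 50.85 p [534.4 343.4 131.1] yaw -85.2 open 0.003 F [-0.2  0.3 -0.7] j1 0.47 j6 0.38
```

View pics/s32c.png

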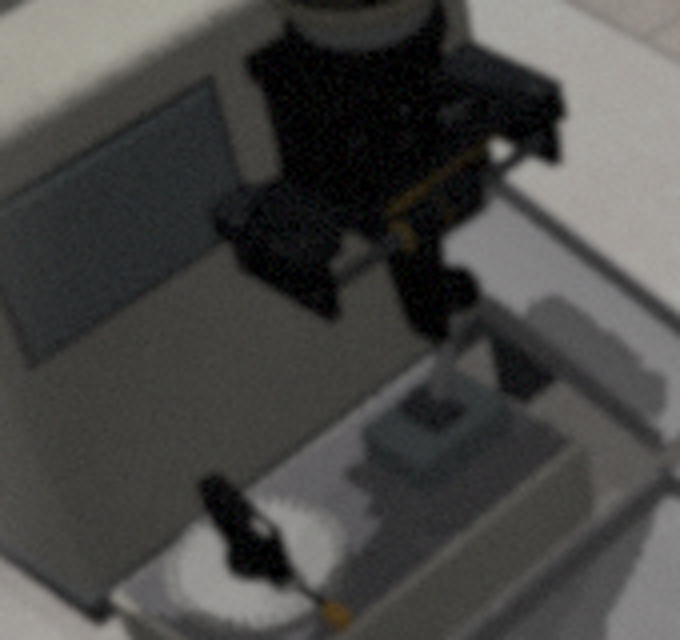

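apply_moves(
  offset=[
    [0.06,0,0],
    [0.12,0.01,0],
    [0.12,0.01,0],
  ],
  yaw=[0,0,0],
  jaw=[1,1,1],
)

```text
t: 51.22
eef_pos: [537.5, 343.7, 131.0]
tcp_rot: [2.929, 1.566, 1.442]
ft_force: [-0.6, 0.1, -0.1]
opening: 0.004
```

```bash
python3 st.py
```

```text
t 51.23 p [537.5 343.7 131. ] yaw -85.2 open 0.004 F [-0.6  0.1 -0.1] j1 0.46 j6 0.38
```

apply_moves(
  offset=[
    [0.06,0,0],
    [0.12,0.01,0],
    [0.12,0.01,0],
  ],
  yaw=[0,0,0],
  jaw=[1,1,1],
)

```text
t: 51.6
eef_pos: [538.8, 343.7, 130.9]
tcp_rot: [-2.51, 1.566, 2.287]
ft_force: [-10.9, -1.0, 4.8]
opening: 0.005
```

```bash
python3 - <<'E'
from h import *
s=snap("side","pics/s33.png"); crop(s,180,90,270,190,6,"pics/s33c.png")
for L in (0.8,0.9,1.0):
    p=L-0.5; b=(525+75*np.sin(p)*.996,340+75*np.sin(p)*.087,82+75*np.cos(p)); u,v=proj(s,b); print(L,round((u-180+.5)*6),round((v-90+.5)*6))
E
python3 st.py
```

```text
0.8 304 255
0.9 319 251
1.0 333 248
t 51.65 p [538.8 343.7 130.9] yaw -85.2 open 0.007 F [-10.4  -0.5   4.2] j1 0.46 j6 0.37
```

View pics/s33c.png

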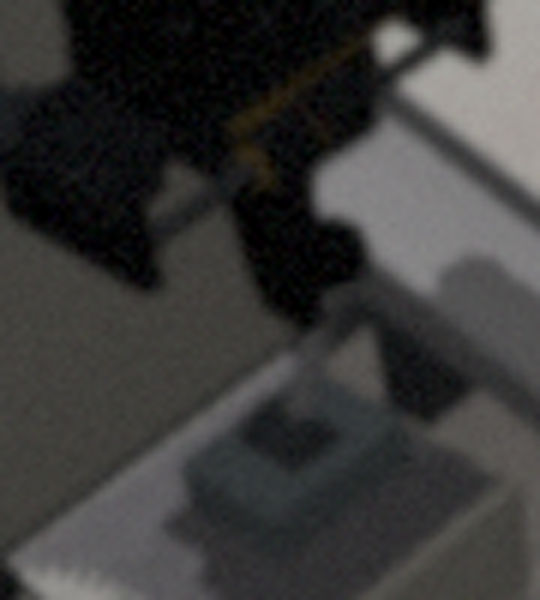

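apply_moves(
  offset=[
    [-0.5,-0.05,0],
    [-1.2,-0.1,0],
    [-1.2,-0.1,1.5],
    [-1.2,-0.1,3.5],
    [-1.2,-2.5,4],
    [-1.2,-5,4],
    [-1.2,-7.5,4],
    [-1.2,-10,4],
    [-1.2,-13,4],
    [-1.2,-13.5,4],
    [-1.2,-13.5,4],
  ],
  yaw=[0,0,0,0,0,0,0,0,0,0,0],
  jaw=[1,1,1,1,1,1,1,1,1,1,1],
)

```text
t: 53.02
eef_pos: [508.6, 4.9, 231.0]
tcp_rot: [-2.626, 1.566, 2.167]
ft_force: [-0.7, 1.1, -0.1]
opening: 0.008
```

```bash
python3 - <<'E'
from ang import *
cv2.imwrite("pics/s34.png",s["bgr"]); crop(c,140,200,210,310,7,"pics/t34c.png"); crop(c,380,160,550,300,4,"pics/t34t.png")
for cam,box in((c,(185,270,210,290)),(s,(195,200,212,222))):
    u0,v0,u1,v1=box; im=cam["bgr"][v0:v1,u0:u1].astype(int); m=(im[...,2]-im[...,0]>40); v,u=np.nonzero(m); w=(im[...,2]-im[...,0])[m]
    print("clip px",(u*w).sum()/w.sum()+u0,(v*w).sum()/w.sum()+v0,A(ray(cam,(u*w).sum()/w.sum()+u0,(v*w).sum()/w.sum()+v0,69)))
E
python3 st.py
```

```text
clip px 196.95422842197036 281.117262423714 (275.7, 58.6, array([400.3, 275. ,  69. ]))
clip px 203.49476082004557 212.77767653758542 (275.1, 59.7, array([399.7, 273.9,  69. ]))
t 53.12 p [508.6   6.7 231. ] yaw -85.2 open 0.009 F [1.  0.4 0.4] j1 -0.12 j6 -0.2
```

View pics/s34.png

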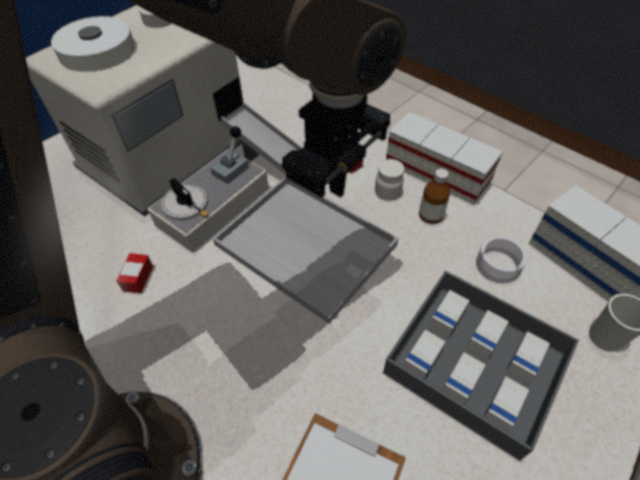

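View pics/t34c.png

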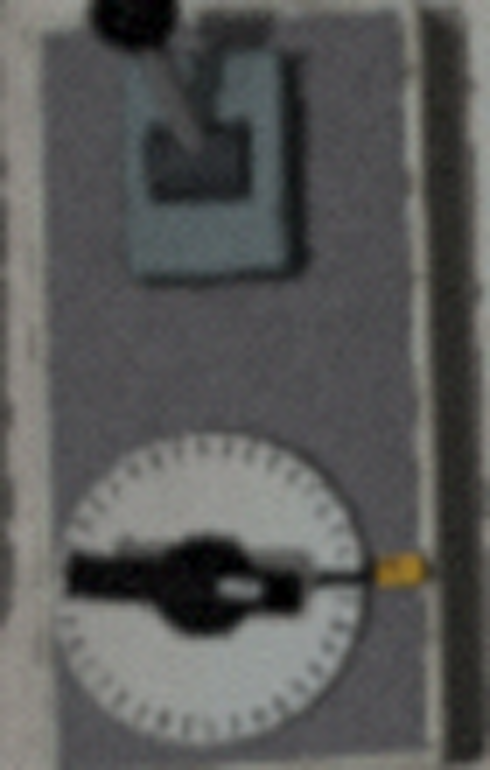

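View pics/t34t.png

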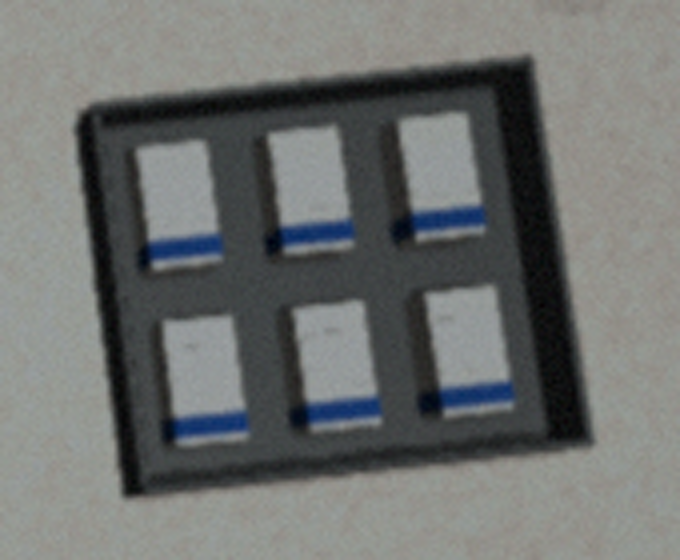

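Run:
```python
from ang import *
print("ball",ray(c,159.2,202,148).round(0), ray(s,235.5,132,148).round(0), "start ball x 489; run expected ~561")
print("pointer tip",A(ray(c,*f(368,575,7,140,200),71)))
env.job_done()
```

```text
ball [557. 342. 148.] [559. 339. 148.] start ball x 489; run expected ~561
pointer tip (275.0, 48.6, array([398.7, 284.9,  71. ]))
the job is handed in; nothing more can be done
```

The job is handed in at about 53 s of the 208 s allowed. The job-done call reports no verdict, so these results rest on my last camera checks.

- **Cartons:** All six went from the tray to the tote and lie flat on its floor in a 2 × 3 layout, none on top of another, with the tray empty. One carton was knocked about 40 mm aside in the tray partway through. I measured its new position and picked it up there.
- **Dial:** I did not grip the bar knob as first planned. Hanging parts at the ends of the gripper looked as if they could hit the lever ball, so I pushed the bar with the closed fingers instead.
    - I backed the dial off anticlockwise to about 27° short of the mark, then came up to it clockwise.
    - In the last pictures the pointer reads about 275.0° and the clip 275.1–275.7°, under 1 mm apart at the tip.
    - The bar sits clockwise of the pointer, so the play is taken up that way.
- **Clip and bystanders:** The clip moved by less than 1 mm between pictures. The bottle, jar and tape look unmoved in the last picture; I did not measure them.
- **Lever:** I pushed it until it met its stop at about 11 N. The ball moved from x 489 mm to 557–559 mm, where I expected about 561 mm at full run. From that travel I put it past 0.85 rad.
- **Arm:** It is clear of everything.

The one disagreement came before the dial was turned: the cameras placed the dial axis within 2 mm of each other, while the pointer line suggested about 5 mm off. I used the cameras' value, and later measurements agreed with it.

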